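Fill the carrying tray with key-operated lock cylinders

TASK

Get the lock cylinders ready to carry to the job: stand each of the four key-operated ones upright (foot down, barrel up) in the tray, in the nest whose recess is made for its length, down on the floor of the recess and lying along it, shortest in the shortest and so on. Leave the two cylinders with a turning knob standing where they are, and do not tip any cylinder over.

Things in the scene. Friction and masses are not known exactly. Their poses are not given: they have to be found in the camera images.
- cyl_45: key-operated cylinder: brass lock cylinder standing on its foot: 45 mm long along own y, 34 mm high. Leg 10 mm wide (own x) up to z = 17 mm, on it the round barrel, 16 to 17 mm wide, up to 34 mm: grip across the barrel, fingertips at z = 15 mm or higher. Half cylinder: key slot at +y end, steel cam (up to 39 mm) at -y end. Origin: centre of the underside, z up. 0.11 kg
- cyl_66: key-operated cylinder: brass lock cylinder standing on its foot: 66 mm long along own y, 34 mm high. Leg 10 mm wide (own x) up to z = 17 mm, on it the round barrel, 16 to 17 mm wide, up to 34 mm: grip across the barrel, fingertips at z = 15 mm or higher. Key slot in both ends; small steel cam at mid-length, up to 39 mm. Origin: centre of the underside, z up. 0.16 kg
- cyl_85: key-operated cylinder: brass lock cylinder standing on its foot: 85 mm long along own y, 34 mm high. Leg 10 mm wide (own x) up to z = 17 mm, on it the round barrel, 16 to 17 mm wide, up to 34 mm: grip across the barrel, fingertips at z = 15 mm or higher. Key slot in both ends; small steel cam at mid-length, up to 39 mm. Origin: centre of the underside, z up. 0.20 kg
- cyl_105: key-operated cylinder: brass lock cylinder standing on its foot: 105 mm long along own y, 34 mm high. Leg 10 mm wide (own x) up to z = 17 mm, on it the round barrel, 16 to 17 mm wide, up to 34 mm: grip across the barrel, fingertips at z = 15 mm or higher. Key slot in both ends; small steel cam at mid-length, up to 39 mm. Origin: centre of the underside, z up. 0.25 kg
- knob_66: knob cylinder: brass lock cylinder standing on its foot: 66 mm long along own y, 34 mm high. Leg 10 mm wide (own x) up to z = 17 mm, on it the round barrel, 16 to 17 mm wide, up to 34 mm: grip across the barrel, fingertips at z = 15 mm or higher. Its +y end has a round steel knob, 30 mm across, 27 mm long. Origin: centre of the brass body's underside, z up. 0.20 kg
- knob_45: short knob cylinder: brass lock cylinder standing on its foot: 45 mm long along own y, 34 mm high. Leg 10 mm wide (own x) up to z = 17 mm, on it the round barrel, 16 to 17 mm wide, up to 34 mm: grip across the barrel, fingertips at z = 15 mm or higher. Its +y end has a round steel knob, 30 mm across, 27 mm long. Origin: centre of the brass body's underside, z up. 0.15 kg
- nest_45: grey moulded nest, fixed, one of four equal blocks (129 mm along own x, 56 mm along y, 13 mm high) side by side in a low aluminium tray: the one with the shortest recess, 61 x 28 mm (x, y), for the 45 mm cylinder. Origin: centre of the underside (3 mm above the bench), under the recess's centre; recess floor 2 mm, rim 13 mm above it; tray rim 17 mm above the bench
- nest_66: grey moulded nest, fixed, one of four equal blocks (129 mm along own x, 56 mm along y, 13 mm high) side by side in a low aluminium tray: the one with the second shortest recess, 82 x 28 mm (x, y), for the 66 mm cylinder. Origin: centre of the underside (3 mm above the bench), under the recess's centre; recess floor 2 mm, rim 13 mm above it; tray rim 17 mm above the bench
- nest_85: grey moulded nest, fixed, one of four equal blocks (129 mm along own x, 56 mm along y, 13 mm high) side by side in a low aluminium tray: the one with the second longest recess, 101 x 28 mm (x, y), for the 85 mm cylinder. Origin: centre of the underside (3 mm above the bench), under the recess's centre; recess floor 2 mm, rim 13 mm above it; tray rim 17 mm above the bench
- nest_105: grey moulded nest, fixed, one of four equal blocks (129 mm along own x, 56 mm along y, 13 mm high) side by side in a low aluminium tray: the one with the longest recess, 121 x 28 mm (x, y), for the 105 mm cylinder. Origin: centre of the underside (3 mm above the bench), under the recess's centre; recess floor 2 mm, rim 13 mm above it; tray rim 17 mm above the bench
There are look-alikes about, which are no part of the job. Leave any turquoise look-alike of the cyl_66 alone. Leave any red look-alike of the cyl_45 alone.

How it is judged:
By the outcome, as a careful person would: the job done as asked, in the order asked, and still so for the second after the job is handed in, with the robot touching nothing.
It also fails if it takes over 102 s, if anything falls off the work surface, if the arm or the gripper's body presses on something with over 40 N, if the wrist force passes 120 N, or if a joint passes its speed limit or range.

ROBOT

A 6-joint arm with a two-finger parallel gripper is mounted at the origin on a cart in front of the work surface, level with it; the furniture and walls round the work are solid. World frame = base frame: x ahead of the robot, y to its left, z up, the work surface at z = 0. Lengths are in m, angles in rad, forces in N, time in s.
With the tool pointing down it reaches from about 0.375 to 0.9 m from the base axis. Payload 3.1 kg.
Tool frame: the origin (TCP) lies on the centre line of the jaws, within the pads' length; the fingertips stand env.tcp_to_tips ahead of it and the grasp point (between the pads) lies 11 mm behind it (env.tcp_to_tips is the distance from the TCP to the fingertips, in m); x points along the fingers, y is the direction in which the jaws open and shut, and the axes are right-handed (so a half turn about x gives the same grasp; the last joint's range is limited). The gripper opens to 85 mm and grips with 20 to 120 N. Pads are 22 mm wide; open, the fingers measure 114 mm over their backs; the gripper's body (76 mm by 85 mm) begins 54 mm behind the grasp point. The pads swing forward as they close: fully open they stand 13 mm farther back than shut.
Start: joints at [-1.472, 0.527, 1.433, -0, 1.181, -0.178], TCP at [0.171, -0.601, 0.239] pointing down, gripper open.
Joint ranges: [-3.08, 3.08], [-0.75, 2.2], [0.22, 2.44], [-1.43, 4.57], [0, 2.65], [-2.85, 2.85]. Speed limits (rad/s): [2.79, 2.79, 3.14, 3.14, 3.14, 3.14].

INTERFACE

Orientations are given as a 3x3 rotation matrix whose columns are the frame's x, y, z axes.
In Python, from cell import readout, cams, job, env gives the robot as it stands.
- The arm moves only by the tool apply_moves, never from a script. Its argument "deltas" is a list of rows, each an object with "claw": the gripper's target within -1 to 1 (shut at 1, half-way at 0, fully open at -1); "delta_pos": the shift along the world's x, y, z scaled (see below), a list of three; "roll": the turn about the world's z scaled (see below). A call has exactly 5 rows; each row shifts and turns the commanded pose from where the row before left it; what a row does not reach is not made up. The controller multiplies each number of a shift by 50 mm and each number of a turn by 4 degrees. A row lasts 1/10 s, in which the tool goes at most 50 mm and 8.59 degrees, less where a joint would pass 70% of its speed; a pose out of reach is approached as far as the arm can. A call with a number of a shift or a turn outside -1 to 1 is refused whole. A call with a gripper value outside its range is refused whole. The fingers move at their own pace and stop on an object; "force" is the grip in N (left out, the last holds). Time passes only in rows, so rows that do not move let the fingers close, or fill a call up. It gives the time, the measured TCP pose, the force and the opening at its end, in the units of the state.
- readout.get_state(): the state, without advancing time (a new reading comes with each control period).
- cams.get_image(name): name is "side" or "top" or "wrist"; returns a dict with "pixels" (420x560x3 uint8, blue, green, red), "range_z" (420x560 float32, m along the optical axis (not along the pixel's ray), 0 where there is no reading), "mtx" (3x3 intrinsics, pixels), "eye" and "rotation" of the camera in the world. Camera axes: x right, y down, z forward; pixel columns grow to the right and rows downward; lengths in m; the calibration is good to about 2 mm. The wrist camera is an equidistant fisheye: a pixel r from the principal point sees the ray r / f radians off the axis. A picture is of the moment at which its call begins.
- job.close_job(): hands the job in, once; it reports no verdict.
Trained networks look in a picture, given as the dict that the camera call returned (one of the last four; its "shot" number tells which), for a name from the list of things; names that differ only in an ending like _2 or _b are one class to them, and where a whole thing is asked for, a point or a joint stands for the part that bears it (a point fixed in the world has none). Each returns a list of dicts, best first, with "score" (0 to 1); they miss things now and then, are a little off and sometimes report something else, mostly with a low value. They report only what shows in the picture. A call takes as long as a camera call. They do not tell look-alikes from the thing itself.
- cams.boxes_of(picture, target): "position" ([row, column] in pixels, amid what is visible of it).
The state is a dict: "time_s": time; "q": joint angles; "joint_vel": joint speeds; "tau": joint torques, N m; "position": TCP position; "eef_rot": TCP orientation; "ft_force": force on the tool from outside, world axes, zero at the start; "moment": the same for the moment, N m; "finger_gap": finger opening in m.
Only numpy, scipy, OpenCV 4.12 (cv2) and the standard library are available. Lean on these libraries where they do the work, as an engineer would, in place of code of your own. Each camera call takes 0.05 s, during which the arm holds its last target. There are 200 camera calls.

## Working session

There is one attempt and no reset: what is moved stays moved. The work goes in short steps, Python scripts to look and compute and a tool call to move; the robot and the scene stay as the last step left them, time stands still between calls to the robot, and variables do not carry over. Pictures are saved under pics/ and viewed, about 12 in all and at most 16, crops included, and the job is handed in when it is done.

Besides the shell and the picture viewer there is one more tool, called as a command line: name --argument value ..., lists and objects as JSON in quotes. apply_moves: Moves the arm, as the interface text tells. Its arguments: {"type":"object","properties":{"deltas":{"type":"array"},"force":{"type":"number"}},"required":["deltas"]}

```bash
mkdir -p pics; ls
cat > h.py <<'E'
import numpy as np, cv2
from cell import readout, cams, job, env
def cloud(p):
    z=p["range_z"];h,w=z.shape;u,v=np.meshgrid(np.arange(w),np.arange(h));K=p["mtx"]
    c=np.stack([(u-K[0,2])/K[0,0]*z,(v-K[1,2])/K[1,1]*z,z],-1)
    P=c@np.array(p["rotation"]).T+np.array(p["eye"]);P[z==0]=np.nan
    return P
E
python3 - <<'E'
from h import *
print(env.tcp_to_tips)
s=readout.get_state();print(s["time_s"],s["position"],s["eef_rot"],s["finger_gap"],s["ft_force"])
for n in("top","side"):
    p=cams.get_image(n);cv2.imwrite(f"pics/{n}0.png",cv2.resize(p["pixels"],(800,600)));print(n,p["eye"],p["mtx"][0],np.array(p["rotation"]).round(2).tolist())
    P=cloud(p);np.save(n+"0.npy",P)
    for t in["cyl_45","cyl_66","cyl_85","cyl_105","knob_66","knob_45","nest_45","nest_66","nest_85","nest_105"]:
        for b in cams.boxes_of(p,t)[:4]:
            r,c=map(int,b["position"]);print(t,[r,c],round(b["score"],2),P[r,c].round(3))
E
```

```text
pics
0.008
0.0 [ 0.17132639 -0.60032342  0.23830777] [[-2.51811629e-04  2.74215044e-01 -9.61668366e-01]
 [ 2.19689130e-03 -9.61665924e-01 -2.74214923e-01]
 [-9.99997555e-01 -2.18173137e-03 -3.60261982e-04]] 0.08579400665321017 [ 1.11668802 -0.21366256  0.65820655]
top [ 0.2888406  -0.00593997  1.11975783] [482.97668766   0.         280.05903517] [[0.05, -0.98, 0.2], [-1.0, -0.05, 0.01], [0.0, -0.2, -0.98]]
cyl_45 [252, 252] 0.7 [0.414 0.062 0.034]
cyl_45 [279, 148] 0.66 [0.341 0.289 0.04 ]
cyl_45 [248, 337] 0.6 [ 0.433 -0.129  0.033]
cyl_45 [242, 400] 0.6 [ 0.453 -0.27   0.036]
cyl_66 [252, 252] 0.7 [0.414 0.062 0.034]
cyl_66 [279, 148] 0.66 [0.341 0.289 0.04 ]
cyl_66 [248, 337] 0.6 [ 0.433 -0.129  0.033]
cyl_66 [242, 400] 0.6 [ 0.453 -0.27   0.036]
cyl_85 [252, 252] 0.7 [0.414 0.062 0.034]
cyl_85 [279, 148] 0.66 [0.341 0.289 0.04 ]
cyl_85 [248, 337] 0.6 [ 0.433 -0.129  0.033]
cyl_85 [242, 400] 0.6 [ 0.453 -0.27   0.036]
cyl_105 [252, 252] 0.7 [0.414 0.062 0.034]
cyl_105 [279, 148] 0.66 [0.341 0.289 0.04 ]
cyl_105 [248, 337] 0.6 [ 0.433 -0.129  0.033]
cyl_105 [242, 400] 0.6 [ 0.453 -
[... 1867 characters left out ...]
[267, 337] 0.73 [ 0.586 -0.151  0.008]
nest_45 [287, 337] 0.71 [ 0.574 -0.205  0.002]
nest_45 [308, 342] 0.68 [ 0.566 -0.277  0.015]
nest_66 [249, 329] 0.97 [ 0.584 -0.089  0.01 ]
nest_66 [267, 337] 0.73 [ 0.586 -0.151  0.008]
nest_66 [287, 337] 0.71 [ 0.574 -0.205  0.002]
nest_66 [308, 342] 0.68 [ 0.566 -0.277  0.015]
nest_85 [249, 329] 0.97 [ 0.584 -0.089  0.01 ]
nest_85 [267, 337] 0.73 [ 0.586 -0.151  0.008]
nest_85 [287, 337] 0.71 [ 0.574 -0.205  0.002]
nest_85 [308, 342] 0.68 [ 0.566 -0.277  0.015]
nest_105 [249, 329] 0.97 [ 0.584 -0.089  0.01 ]
nest_105 [267, 337] 0.73 [ 0.586 -0.151  0.008]
nest_105 [287, 337] 0.71 [ 0.574 -0.205  0.002]
nest_105 [308, 342] 0.68 [ 0.566 -0.277  0.015]
```

View pics/top0.png

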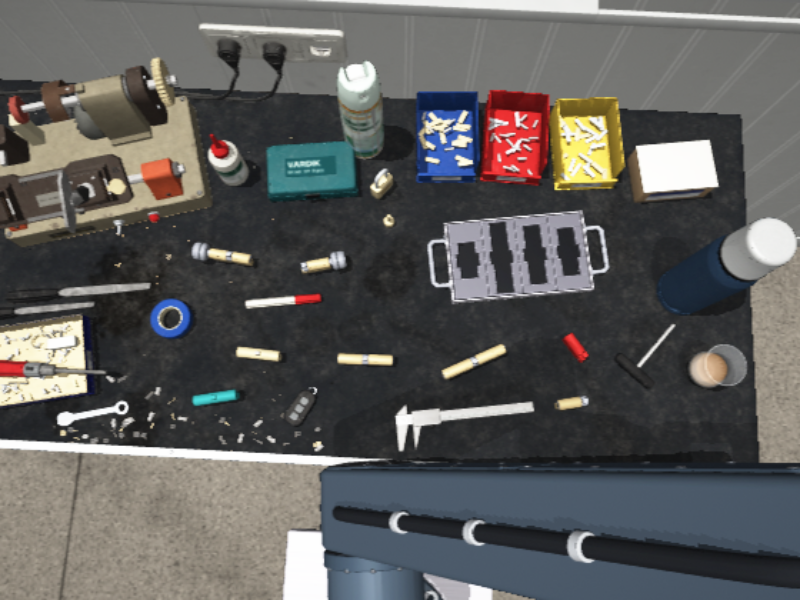

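View pics/side0.png

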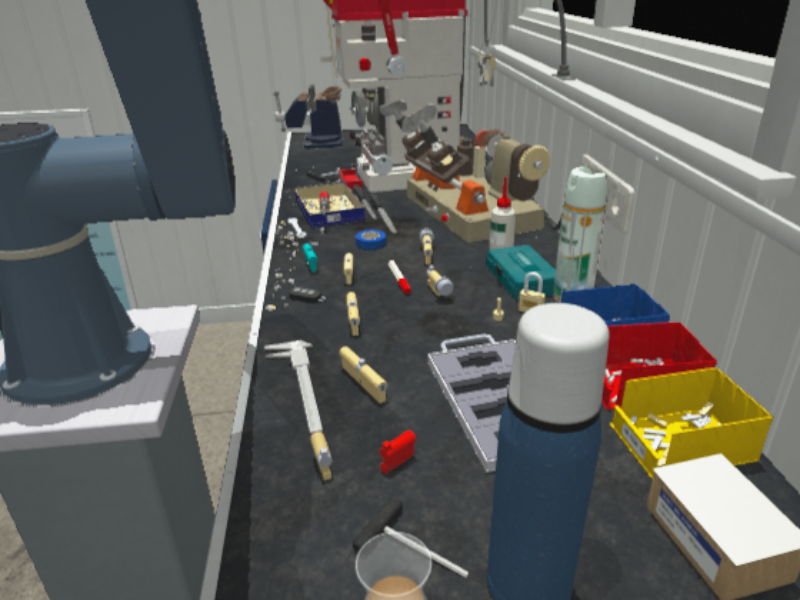

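```bash
cat >> h.py <<'E'
def brass(n="top"):
    p=cams.get_image(n);P=cloud(p);hsv=cv2.cvtColor(p["pixels"],cv2.COLOR_BGR2HSV)
    m=((hsv[...,0]>8)&(hsv[...,0]<35)&(hsv[...,1]>60)&(P[...,2]>.012)&(P[...,2]<.08)).astype(np.uint8)
    k,L,st,_=cv2.connectedComponentsWithStats(m)
    for i in range(1,k):
        if st[i,4]<60: continue
        Q=P[L==i]; top=Q[Q[:,2]>.024]
        if len(top)<40 or Q[:,0].min()<.33 or np.ptp(Q[:,:2],axis=0).max()>.15: continue
        (cx,cy),(w,h),a=cv2.minAreaRect((top[:,:2]*1000).astype(np.float32))
        if w<h: w,h=h,w;a+=90
        print(n,"px",st[i,:2],"ctr",[round(cx,1),round(cy,1)],"L,W",round(w,1),round(h,1),"ang",round((a+90)%180-90,1),"z",np.percentile(top[:,2],[10,50,99]).round(4),"mean",(top[:,:2].mean(0)*1000).round(1))
    return p,P
E
python3 - <<'E'
from h import *
p,P=brass("top"); _=brass("side")
z=P[...,2]; sub=(P[...,0]>.5)&(P[...,0]<.72)&(P[...,1]<-.0)&(P[...,1]>-.36)
g=p["pixels"].max(-1)
m=(sub&(z<.0115)&(z>.001)&(g<70)).astype(np.uint8)
k,L,st,_=cv2.connectedComponentsWithStats(m)
for i in range(1,k):
    if st[i,4]<150: continue
    Q=P[L==i]
    (cx,cy),(w,h),a=cv2.minAreaRect((Q[:,:2]*1000).astype(np.float32))
    if w<h:w,h=h,w;a+=90
    print("rec",st[i],round(cx,1),round(cy,1),round(w,1),round(h,1),round((a+90)%180-90,1),np.percentile(z[L==i],[5,50,95]).round(4), (Q[:,:2].mean(0)*1000).round(1))
cv2.imwrite("pics/nest0.png",cv2.resize(p["pixels"][140:220,290:440],None,fx=5,fy=5,interpolation=cv2.INTER_CUBIC))
cv2.imwrite("pics/c45.png",cv2.resize(p["pixels"][225:310,120:450],None,fx=2.4,fy=2.4,interpolation=cv2.INTER_CUBIC))
E
```

```text
top px [384  68] ctr [798.7, -286.7] L,W 137.7 118.3 ang 5.8 z [0.0282 0.0457 0.0682] mean [ 817.5 -296.9]
top px [76 90] ctr [756.6, 459.1] L,W 65.3 11.9 ang -71.9 z [0.0592 0.0679 0.0791] mean [760.  453.6]
top px [441 105] ctr [750.0, -381.1] L,W 82.1 14.1 ang 17.2 z [0.0255 0.0351 0.0449] mean [ 744.9 -382.2]
top px [260 121] ctr [710.7, 43.5] L,W 39.2 12.7 ang -43.7 z [0.0264 0.0326 0.0408] mean [710.5  40.8]
top px [  7 161] ctr [586.7, 607.2] L,W 63.5 4.0 ang -74.0 z [0.0278 0.0412 0.0531] mean [585.9 610.3]
top px [162 176] ctr [572.7, 267.7] L,W 29.0 16.2 ang 82.5 z [0.0276 0.0315 0.0364] mean [571.3 266.9]
top px [215 180] ctr [569.0, 141.4] L,W 35.2 16.9 ang -76.9 z [0.0269 0.0314 0.0371] mean [567.3 140. ]
top px [332 241] ctr [435.2, -143.2] L,W 49.7 16.8 ang -63.7 z [0.0276 0.0309 0.0381] mean [ 434.8 -143.7]
top px [166 243] ctr [417.0, 225.0] L,W 66.0 16.9 ang 86.3 z [0.0265 0.0295 0.0364] mean [416.3 221.3]
top px [495 247] ctr [431.8, -496.0] L,W 43.1 33.7 ang 15.4 z [0.0343 0.0377 0.0635] mean [ 431.8 -497.2]
top px [390 278] ctr [364.2, -269.2] L,W 34.3 16.7 ang -
[... 676 characters left out ...]
.1]
side px [217 303] ctr [365.5, -270.8] L,W 36.0 16.6 ang -76.6 z [0.0276 0.0314 0.0347] mean [ 364.1 -269.9]
side px [454 330] ctr [733.6, -461.9] L,W 141.0 64.2 ang -50.3 z [0.0272 0.0402 0.0501] mean [ 745.7 -480.9]
side px [260 403] ctr [431.3, -476.1] L,W 38.3 18.2 ang -15.4 z [0.0365 0.0377 0.0425] mean [ 431.3 -475.4]
rec [343 156  17  49 553] 601.3 -160.3 120.9 35.5 12.9 [0.0018 0.0049 0.0086] [ 601.7 -160. ]
rec [367 157  16  42 456] 610.1 -216.1 100.6 35.3 4.6 [0.0017 0.0045 0.0082] [ 609.5 -216.1]
rec [390 159  16  34 373] 618.0 -271.7 81.0 35.6 11.9 [0.0016 0.0048 0.0086] [ 618.  -271.6]
rec [320 170  16  25 295] 593.5 -104.1 59.8 35.5 7.7 [0.0022 0.0048 0.0087] [ 593.8 -104.2]
```

View pics/nest0.png

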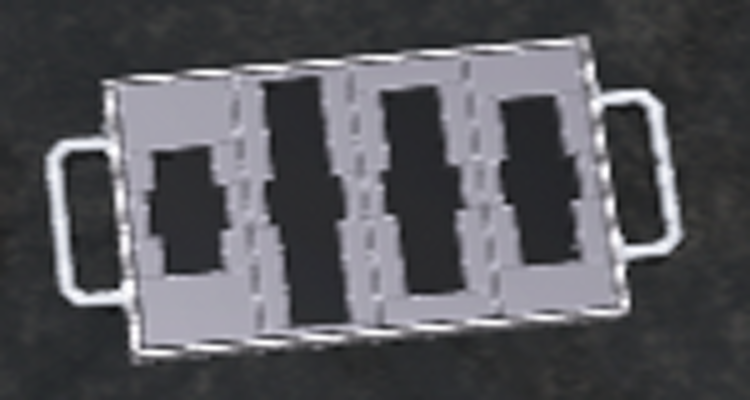

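View pics/c45.png

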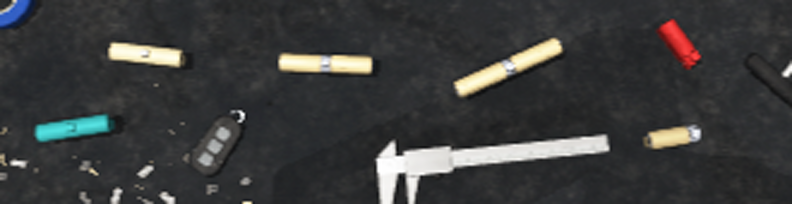

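```bash
cat >> h.py <<'E'
def roi(P,c,r,zlo=.024,zhi=.045):
    m=(P[...,2]>zlo)&(P[...,2]<zhi)&(np.hypot(P[...,0]-c[0],P[...,1]-c[1])<r)
    Q=P[m]*1000
    (cx,cy),(w,h),a=cv2.minAreaRect(Q[:,:2].astype(np.float32))
    if w<h:w,h=h,w;a+=90
    return [round(float(x),1) for x in(cx,cy,w,h,(a+90)%180-90)],len(Q),np.percentile(Q[:,2],[50,99]).round(1)
E
python3 - <<'E'
from h import *
T,S=np.load("top0.npy"),np.load("side0.npy")
for n,c,r in[("45",(.364,-.272),.04),("66",(.417,.225),.05),("85",(.419,.06),.06),("105",(.43,-.125),.07),("red",(.434,-.28),.045)]:
    print(n,roi(T,c,r),roi(S,c,r))
# tray orientation/rim from top and side
for n,P in(("T",T),("S",S)):
    m=(P[...,2]>.010)&(P[...,2]<.0195)&(P[...,0]>.51)&(P[...,0]<.71)&(P[...,1]<-.0)&(P[...,1]>-.37)
    print(n,cv2.minAreaRect((P[m][:,:2]*1000).astype(np.float32)),m.sum(), np.nanpercentile(P[m][:,2],[5,50,95]))
E
```

```text
45 ([365.5, -273.7, 45.2, 16.4, -75.3], 151, array([31.9, 38.7])) ([366.8, -276.2, 46.8, 16.9, -77.3], 219, array([31.1, 39.6]))
66 ([417.2, 225.1, 66.7, 17.0, 86.2], 215, array([32.3, 39.4])) ([418.8, 222.8, 67.7, 13.7, 87.9], 73, array([30.5, 36.3]))
85 ([417.1, 54.9, 84.2, 16.7, -88.9], 281, array([31.9, 41.2])) ([418.7, 53.2, 91.6, 16.6, -88.8], 146, array([30.6, 38. ]))
105 ([422.6, -118.2, 106.6, 16.7, -63.0], 342, array([32.2, 40.2])) ([423.4, -120.3, 108.7, 16.5, -63.1], 313, array([31. , 38.7]))
red ([454.6, -280.1, 44.7, 16.6, 39.0], 142, array([32.2, 41. ])) ([456.4, -283.4, 46.1, 15.5, 36.8], 241, array([31. , 39.4]))
T ((603.5060424804688, -187.34988403320312), (137.58102416992188, 295.8197937011719), 8.0322265625) 3796 [0.01148026 0.01529869 0.01844484]
S ((556.3590087890625, -166.0703887939453), (277.5340270996094, 119.98381042480469), 69.3695297241211) 2285 [0.01156614 0.01464405 0.01633009]
```

apply_moves --deltas '[{"claw": 0, "delta_pos": [0.195, 0.326, 0], "roll": 1}, {"claw": 0, "delta_pos": [0.195, 0.326, 0], "roll": 1}, {"claw": 0, "delta_pos": [0.195, 0.326, 0], "roll": 1}, {"claw": 0, "delta_pos": [0.195, 0.326, 0], "roll": 1}, {"claw": 0, "delta_pos": [0.195, 0.326, 0], "roll": 1}]' --force 40

```text
time_s: 1.7
position: [0.2205, -0.5189, 0.2394]
eef_rot: [[0.0, 0.589, -0.808], [-0.0, -0.808, -0.589], [-1.0, 0.0, 0.0]]
ft_force: [-0.1, -0.0, -0.2]
finger_gap: 0.0428
```

Run:
```python
from h import *
T,S=np.load("top0.npy"),np.load("side0.npy")
for P in(T,S):
    m=(P[...,2]>.05)&(P[...,2]<.35)&(P[...,0]>.3)&(P[...,0]<.75)&(P[...,1]<.35)&(P[...,1]>-.55)
    Q=P[m]; b=np.unique((Q[:,:2]/.05).round().astype(int),axis=0)
    for i in b:
        q=Q[np.all((Q[:,:2]/.05).round().astype(int)==i,axis=1)]
        if len(q)>8: print((i*.05).round(2),len(q),q[:,2].max().round(3),end="; ")
    print()
```

```text
[ 0.4 -0.5] 154 0.094; [ 0.4  -0.45] 39 0.09; [ 0.45 -0.5 ] 272 0.091; [ 0.45 -0.45] 48 0.091; [ 0.5  -0.45] 304 0.21; [ 0.55 -0.5 ] 172 0.293; [ 0.55 -0.45] 1910 0.294; [ 0.55 -0.4 ] 488 0.226; [ 0.6 -0.5] 31 0.292; [ 0.6  -0.45] 388 0.293; [ 0.6 -0.4] 32 0.203; [0.65 0.35] 38 0.059; [ 0.7  -0.45] 51 0.057; [ 0.7 -0.4] 87 0.057; [0.7  0.05] 41 0.075; [0.7 0.3] 314 0.127; [0.7  0.35] 82 0.057; [ 0.75 -0.5 ] 109 0.059; [ 0.75 -0.45] 194 0.058; [ 0.75 -0.4 ] 171 0.057; [ 0.75 -0.25] 10 0.069; [0.75 0.3 ] 158 0.153; 
[ 0.4 -0.5] 331 0.089; [ 0.4  -0.45] 327 0.089; [ 0.45 -0.5 ] 423 0.089; [ 0.45 -0.45] 572 0.088; [ 0.5 -0.5] 109 0.193; [ 0.5  -0.45] 658 0.203; [ 0.55 -0.5 ] 8386 0.29; [ 0.55 -0.45] 1339 0.291; [ 0.6 -0.5] 1733 0.29; [ 0.6  -0.45] 224 0.29; [0.65 0.35] 9 0.054; [ 0.7 -0.5] 14 0.054; [ 0.7  -0.45] 125 0.055; [ 0.7 -0.4] 168 0.055; [0.7  0.05] 52 0.072; [0.7  0.25] 12 0.081; [0.7 0.3] 145 0.107; [0.7  0.35] 21 0.092; [ 0.75 -0.5 ] 386 0.056; [ 0.75 -0.45] 527 0.056; [ 0.75 -0.4 ] 377 0.055; [ 0.75 -0.35] 9 0.063; [ 0.75 -0.25] 37 0.065; [ 0.75 -0.2 ] 9 0.064; [0.75 0.  ] 22 0.066; [0.75 0.25] 31 0.081; [0.75 0.3 ] 168 0.15;
```

apply_moves --deltas '[{"claw": 0, "delta_pos": [0.195, 0.326, 0], "roll": 1}, {"claw": 0, "delta_pos": [0.195, 0.326, 0], "roll": 1}, {"claw": 0, "delta_pos": [0.195, 0.326, 0], "roll": 1}, {"claw": 0, "delta_pos": [0.195, 0.326, 0], "roll": 1}, {"claw": 0, "delta_pos": [0.195, 0.326, 0], "roll": 1}]'

```text
time_s: 2.2
position: [0.2693, -0.4374, 0.2395]
eef_rot: [[0.0, 0.83, -0.558], [-0.0, -0.558, -0.83], [-1.0, 0.0, 0.0]]
ft_force: [0.2, 0.4, 0.6]
finger_gap: 0.0427
```

apply_moves --deltas '[{"claw": 0, "delta_pos": [0.195, 0.326, 0], "roll": 1}, {"claw": 0, "delta_pos": [0.195, 0.326, 0], "roll": 1}, {"claw": 0, "delta_pos": [0.195, 0.326, 0], "roll": 1}, {"claw": 0, "delta_pos": [0.195, 0.326, 0], "roll": 1}, {"claw": 0, "delta_pos": [0.195, 0.326, 0], "roll": 1}]'

```text
time_s: 2.7
position: [0.3181, -0.3559, 0.2395]
eef_rot: [[0.0, 0.971, -0.241], [-0.0, -0.241, -0.971], [-1.0, 0.0, 0.0]]
ft_force: [0.7, -0.7, -0.2]
finger_gap: 0.0424
```

apply_moves --deltas '[{"claw": 0, "delta_pos": [0.195, 0.326, -0.3], "roll": 1}, {"claw": 0, "delta_pos": [0.195, 0.326, -0.3], "roll": 1}, {"claw": 0, "delta_pos": [0.195, 0.326, -0.3], "roll": 1}, {"claw": 0, "delta_pos": [0.195, 0.326, -0.3], "roll": 1}, {"claw": 0, "delta_pos": [0.195, 0.326, -0.3], "roll": 1}]'

```text
time_s: 3.2
position: [0.367, -0.2746, 0.164]
eef_rot: [[0.001, 0.994, 0.106], [-0.001, 0.106, -0.994], [-1.0, 0.001, 0.001]]
ft_force: [0.8, -0.4, -0.5]
finger_gap: 0.0426
```

apply_moves --deltas '[{"claw": 0, "delta_pos": [0, 0, -0.3], "roll": 1}, {"claw": 0, "delta_pos": [0, 0, -0.3], "roll": 1}, {"claw": 0, "delta_pos": [0, 0, -0.2], "roll": 0}, {"claw": 0, "delta_pos": [0, 0, 0], "roll": 0}, {"claw": 0, "delta_pos": [0, 0, 0], "roll": 0}]'

```text
time_s: 3.7
position: [0.3665, -0.2753, 0.1245]
eef_rot: [[0.0, 0.971, 0.239], [-0.0, 0.239, -0.971], [-1.0, 0.0, 0.0]]
ft_force: [-0.1, 0.4, 0.1]
finger_gap: 0.0427
```

Run:
```python
from h import *
p=cams.get_image("wrist");cv2.imwrite("pics/w1.png",p["pixels"])
R=np.array(p["rotation"]);print(p["eye"],p["mtx"],readout.get_state()["position"],[b for b in cams.boxes_of(p,"cyl_45")[:3]])
```

```text
[ 0.35061729 -0.21206679  0.25902354] [[325.1922621    0.         274.5200817 ]
 [  0.         325.1922621  210.68838669]
 [  0.           0.           1.        ]] [ 0.36667306 -0.27549554  0.12473889] [{'position': [242.8, 378.4], 'score': 0.83}, {'position': [51.3, 398.4], 'score': 0.59}]
```

View pics/w1.png

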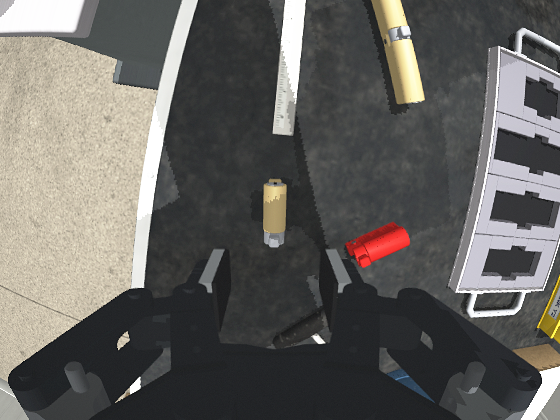

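apply_moves --deltas '[{"claw": 0, "delta_pos": [0, 0, -0.5], "roll": 0}, {"claw": 0, "delta_pos": [0, 0, -0.5], "roll": 0}, {"claw": 0, "delta_pos": [0, 0, -0.5], "roll": 0}, {"claw": 0, "delta_pos": [0, 0, -0.5], "roll": 0}, {"claw": 0, "delta_pos": [0, 0, 0], "roll": 0}]'

```text
time_s: 4.3
position: [0.3657, -0.2744, 0.0227]
eef_rot: [[-0.002, 0.971, 0.24], [0.003, 0.24, -0.971], [-1.0, -0.002, -0.004]]
ft_force: [0.5, -0.3, 0.8]
finger_gap: 0.0427
```

apply_moves --deltas '[{"claw": 0.4, "delta_pos": [0, 0, 0], "roll": 0}, {"claw": 0.5, "delta_pos": [0, 0, 0], "roll": 0}, {"claw": 1, "delta_pos": [0, 0, 0], "roll": 0}, {"claw": 1, "delta_pos": [0, 0, 0], "roll": 0}, {"claw": 1, "delta_pos": [0, 0, 0], "roll": 0}]'

```text
time_s: 4.8
position: [0.3671, -0.2758, 0.0257]
eef_rot: [[0.002, 0.971, 0.241], [-0.002, 0.241, -0.971], [-1.0, 0.001, 0.003]]
ft_force: [0.3, 0.2, 7.7]
finger_gap: 0.015
```

apply_moves --deltas '[{"claw": 1, "delta_pos": [0, 0, 0], "roll": 0}, {"claw": 1, "delta_pos": [0, 0, 0.2], "roll": 0}, {"claw": 1, "delta_pos": [0, 0, 0.4], "roll": 0}, {"claw": 1, "delta_pos": [0, 0, 0.5], "roll": 0}, {"claw": 1, "delta_pos": [0, 0, 0.5], "roll": 0}]'

```text
time_s: 5.3
position: [0.3661, -0.2746, 0.1056]
eef_rot: [[-0.0, 0.971, 0.241], [0.001, 0.241, -0.971], [-1.0, -0.0, -0.001]]
ft_force: [0.5, -0.6, -2.3]
finger_gap: 0.0153
```

apply_moves --deltas '[{"claw": 1, "delta_pos": [0.227, 0.171, 0.2], "roll": -1}, {"claw": 1, "delta_pos": [0.227, 0.171, 0], "roll": -1}, {"claw": 1, "delta_pos": [0.227, 0.171, 0], "roll": -1}, {"claw": 1, "delta_pos": [0.227, 0.171, 0], "roll": -1}, {"claw": 1, "delta_pos": [0.227, 0.171, 0], "roll": -1}]'

```text
time_s: 5.8
position: [0.4234, -0.2316, 0.1151]
eef_rot: [[0.0, 0.994, -0.109], [-0.0, -0.109, -0.994], [-1.0, 0.0, 0.0]]
ft_force: [0.8, -0.6, -1.8]
finger_gap: 0.015
```

apply_moves --deltas '[{"claw": 1, "delta_pos": [0.227, 0.171, 0], "roll": -1}, {"claw": 1, "delta_pos": [0.227, 0.171, 0], "roll": -1}, {"claw": 1, "delta_pos": [0.227, 0.171, 0], "roll": -1}, {"claw": 1, "delta_pos": [0.227, 0.171, 0], "roll": -1}, {"claw": 1, "delta_pos": [0.227, 0.171, 0], "roll": -1}]'

```text
time_s: 6.3
position: [0.48, -0.1888, 0.115]
eef_rot: [[-0.0, 0.897, -0.442], [0.0, -0.442, -0.897], [-1.0, -0.0, -0.0]]
ft_force: [0.4, -0.3, 0.1]
finger_gap: 0.0156
```

apply_moves --deltas '[{"claw": 1, "delta_pos": [0.227, 0.171, 0], "roll": -1}, {"claw": 1, "delta_pos": [0.227, 0.171, 0], "roll": -1}, {"claw": 1, "delta_pos": [0.227, 0.171, 0], "roll": -1}, {"claw": 1, "delta_pos": [0.227, 0.171, 0], "roll": -1}, {"claw": 1, "delta_pos": [0.227, 0.171, 0], "roll": -1}]'

```text
time_s: 6.8
position: [0.5366, -0.146, 0.1149]
eef_rot: [[-0.0, 0.692, -0.722], [0.0, -0.722, -0.692], [-1.0, -0.0, 0.0]]
ft_force: [0.9, -0.3, -1.0]
finger_gap: 0.0156
```

apply_moves --deltas '[{"claw": 1, "delta_pos": [0.227, 0.171, 0], "roll": -1}, {"claw": 1, "delta_pos": [0.227, 0.171, 0], "roll": -1}, {"claw": 1, "delta_pos": [0.227, 0.171, 0], "roll": -1}, {"claw": 1, "delta_pos": [0.227, 0.171, 0], "roll": -1}, {"claw": 1, "delta_pos": [0.227, 0.171, 0], "roll": -1}]'

```text
time_s: 7.3
position: [0.5933, -0.1033, 0.1149]
eef_rot: [[-0.001, 0.403, -0.915], [0.0, -0.915, -0.403], [-1.0, -0.001, 0.0]]
ft_force: [-0.3, 0.2, 0.1]
finger_gap: 0.0153
```

apply_moves --deltas '[{"claw": 1, "delta_pos": [0, 0, 0], "roll": -1}, {"claw": 1, "delta_pos": [0, 0, 0], "roll": -1}, {"claw": 1, "delta_pos": [0, 0, 0], "roll": -1}, {"claw": 1, "delta_pos": [0, 0, 0], "roll": -1}, {"claw": 1, "delta_pos": [0, 0, 0], "roll": 0}]'

```text
time_s: 7.8
position: [0.5929, -0.1037, 0.1148]
eef_rot: [[-0.0, 0.138, -0.99], [0.0, -0.99, -0.138], [-1.0, -0.0, 0.0]]
ft_force: [-0.1, -1.0, -1.6]
finger_gap: 0.0153
```

Run:
```python
from h import *
p=cams.get_image("side");q=cams.get_image("wrist")
a=cv2.resize(p["pixels"][160:330,220:400],(480,453));b=cv2.resize(q["pixels"][150:330,180:420],(320,240))
im=np.zeros((453,800,3),np.uint8);im[:,:480]=a;im[:240,480:]=b
cv2.imwrite("pics/s2.png",im)
P=cloud(p); print(readout.get_state()["position"],readout.get_state()["finger_gap"])
m=(np.hypot(P[...,0]-.5935,P[...,1]+.104)<.045)&(P[...,2]>.04)&(P[...,2]<.14)
hs=cv2.cvtColor(p["pixels"],cv2.COLOR_BGR2HSV);m&=(hs[...,0]>8)&(hs[...,0]<35)&(hs[...,1]>60)
Q=P[m]*1000;print(len(Q),Q.min(0),Q.max(0))
```

```text
[ 0.59308805 -0.10383616  0.11469466] 0.015254356635986581
188 [ 569.26923258 -119.30834398   88.3216658 ] [618.18030504 -97.10470146 121.96947777]
```

View pics/s2.png

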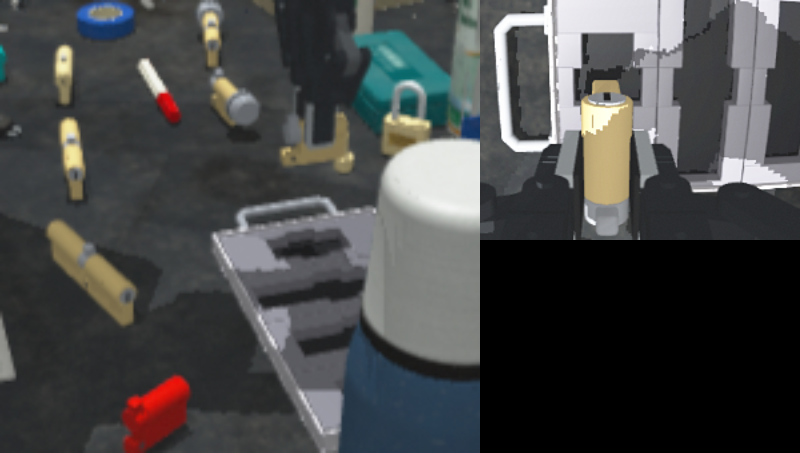

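apply_moves --deltas '[{"claw": 1, "delta_pos": [0, 0, -0.4], "roll": 0}, {"claw": 1, "delta_pos": [0, 0, -0.5], "roll": 0}, {"claw": 1, "delta_pos": [0, 0, -0.4], "roll": 0}, {"claw": 1, "delta_pos": [0, 0, -0.3], "roll": 0}, {"claw": 1, "delta_pos": [0, 0, 0], "roll": 0}]'

```text
time_s: 8.4
position: [0.5919, -0.1035, 0.0324]
eef_rot: [[-0.004, 0.138, -0.99], [0.002, -0.99, -0.138], [-1.0, -0.002, 0.004]]
ft_force: [-0.1, -0.3, -0.4]
finger_gap: 0.0153
```

apply_moves --deltas '[{"claw": 1, "delta_pos": [0, 0, -0.04], "roll": 0}, {"claw": 1, "delta_pos": [0, 0, -0.04], "roll": 0}, {"claw": 1, "delta_pos": [0, 0, 0], "roll": 0}, {"claw": 1, "delta_pos": [0, 0, 0], "roll": 0}, {"claw": 1, "delta_pos": [0, 0, 0], "roll": 0}]'

```text
time_s: 8.9
position: [0.5937, -0.1041, 0.0309]
eef_rot: [[0.001, 0.138, -0.99], [-0.0, -0.99, -0.138], [-1.0, 0.0, -0.001]]
ft_force: [-0.2, -0.2, -1.3]
finger_gap: 0.0153
```

apply_moves --deltas '[{"claw": 1, "delta_pos": [0, 0, -0.02], "roll": 0}, {"claw": 1, "delta_pos": [0, 0, 0], "roll": 0}, {"claw": 1, "delta_pos": [0, 0, 0], "roll": 0}, {"claw": 1, "delta_pos": [0, 0, 0], "roll": 0}, {"claw": 1, "delta_pos": [0, 0, 0], "roll": 0}]'

```text
time_s: 9.4
position: [0.5938, -0.1041, 0.0308]
eef_rot: [[0.001, 0.138, -0.99], [-0.0, -0.99, -0.138], [-1.0, 0.001, -0.001]]
ft_force: [-1.5, -0.1, 7.5]
finger_gap: 0.0155
```

apply_moves --deltas '[{"claw": 1, "delta_pos": [0, 0, -0.02], "roll": 0}, {"claw": 1, "delta_pos": [0, 0, 0], "roll": 0}, {"claw": 1, "delta_pos": [0, 0, 0], "roll": 0}, {"claw": 1, "delta_pos": [0, 0, 0], "roll": 0}, {"claw": 1, "delta_pos": [0, 0, 0], "roll": 0}]'

```text
time_s: 9.9
position: [0.5938, -0.1041, 0.0307]
eef_rot: [[0.001, 0.138, -0.99], [-0.001, -0.99, -0.138], [-1.0, 0.001, -0.001]]
ft_force: [-3.7, 0.3, 11.6]
finger_gap: 0.0154
```

apply_moves --deltas '[{"claw": 0.4, "delta_pos": [0, 0, 0], "roll": 0}, {"claw": 0, "delta_pos": [0, 0, 0], "roll": 0}, {"claw": 0, "delta_pos": [0, 0, 0], "roll": 0}, {"claw": 0, "delta_pos": [0, 0, 0], "roll": 0}, {"claw": 0, "delta_pos": [0, 0, 0.3], "roll": 0}]'

```text
time_s: 10.4
position: [0.5918, -0.1035, 0.0418]
eef_rot: [[-0.005, 0.138, -0.99], [0.002, -0.99, -0.138], [-1.0, -0.002, 0.004]]
ft_force: [-0.1, 0.5, 0.5]
finger_gap: 0.0428
```

apply_moves --deltas '[{"claw": 0, "delta_pos": [0, 0, 0.5], "roll": 0}, {"claw": 0, "delta_pos": [0, 0, 0.5], "roll": 0}, {"claw": 0, "delta_pos": [0, 0, 0.5], "roll": 0}, {"claw": 0, "delta_pos": [0, 0, 0.1], "roll": 0}, {"claw": 0, "delta_pos": [0, 0, 0], "roll": 0}]'

```text
time_s: 10.9
position: [0.5941, -0.1042, 0.1248]
eef_rot: [[0.003, 0.138, -0.99], [-0.001, -0.99, -0.138], [-1.0, 0.001, -0.003]]
ft_force: [0.1, -0.7, -0.2]
finger_gap: 0.0429
```

apply_moves --deltas '[{"claw": 0, "delta_pos": [-0.176, 0.328, 0], "roll": 0.98}, {"claw": 0, "delta_pos": [-0.176, 0.328, 0], "roll": 0.98}, {"claw": 0, "delta_pos": [-0.176, 0.328, 0], "roll": 0.98}, {"claw": 0, "delta_pos": [-0.176, 0.328, 0], "roll": 0.98}, {"claw": 0, "delta_pos": [-0.176, 0.328, 0], "roll": 0.98}]'

```text
time_s: 11.4
position: [0.5479, -0.0212, 0.1219]
eef_rot: [[-0.003, 0.464, -0.886], [0.001, -0.886, -0.464], [-1.0, -0.002, 0.002]]
ft_force: [-0.2, -0.7, 0.6]
finger_gap: 0.043
```

apply_moves --deltas '[{"claw": 0, "delta_pos": [-0.176, 0.328, 0], "roll": 0.98}, {"claw": 0, "delta_pos": [-0.176, 0.328, 0], "roll": 0.98}, {"claw": 0, "delta_pos": [-0.176, 0.328, 0], "roll": 0.98}, {"claw": 0, "delta_pos": [-0.176, 0.328, 0], "roll": 0.98}, {"claw": 0, "delta_pos": [-0.176, 0.328, 0], "roll": 0.98}]'

```text
time_s: 11.9
position: [0.504, 0.0607, 0.122]
eef_rot: [[-0.003, 0.735, -0.679], [0.0, -0.679, -0.735], [-1.0, -0.002, 0.002]]
ft_force: [0.3, 0.2, 0.3]
finger_gap: 0.0428
```

apply_moves --deltas '[{"claw": 0, "delta_pos": [-0.176, 0.328, 0], "roll": 0.98}, {"claw": 0, "delta_pos": [-0.176, 0.328, 0], "roll": 0.98}, {"claw": 0, "delta_pos": [-0.176, 0.328, 0], "roll": 0.98}, {"claw": 0, "delta_pos": [-0.176, 0.328, 0], "roll": 0.98}, {"claw": 0, "delta_pos": [-0.176, 0.328, 0], "roll": 0.98}]'

```text
time_s: 12.4
position: [0.46, 0.1425, 0.1222]
eef_rot: [[-0.003, 0.92, -0.393], [-0.0, -0.393, -0.92], [-1.0, -0.003, 0.001]]
ft_force: [-0.3, 0.3, -0.5]
finger_gap: 0.0429
```

apply_moves --deltas '[{"claw": 0, "delta_pos": [-0.176, 0.328, 0], "roll": 0.98}, {"claw": 0, "delta_pos": [-0.176, 0.328, 0], "roll": 0.98}, {"claw": 0, "delta_pos": [-0.176, 0.328, 0], "roll": 0.98}, {"claw": 0, "delta_pos": [-0.176, 0.328, 0], "roll": 0.98}, {"claw": 0, "delta_pos": [-0.176, 0.328, 0], "roll": 0.98}]'

```text
time_s: 12.9
position: [0.416, 0.2244, 0.1222]
eef_rot: [[-0.003, 0.998, -0.062], [-0.001, -0.062, -0.998], [-1.0, -0.003, 0.001]]
ft_force: [-1.4, 0.4, 0.1]
finger_gap: 0.0423
```

Run:
```python
from h import *
p=cams.get_image("wrist");t=cams.get_image("top");P=cloud(t)
im=np.zeros((420,800,3),np.uint8);im[:,:400]=p["pixels"][:,80:480];im[:320,400:]=cv2.resize(t["pixels"][130:290,300:500],(400,320))
cv2.imwrite("pics/w3.png",im)
print(readout.get_state()["position"],roi(P,(.594,-.104),.045,.028,.05))
```

```text
[0.41506695 0.22493851 0.12219892] ([594.0, -103.5, 45.4, 16.7, 9.1], 135, array([36.6, 47.5]))
```

View pics/w3.png

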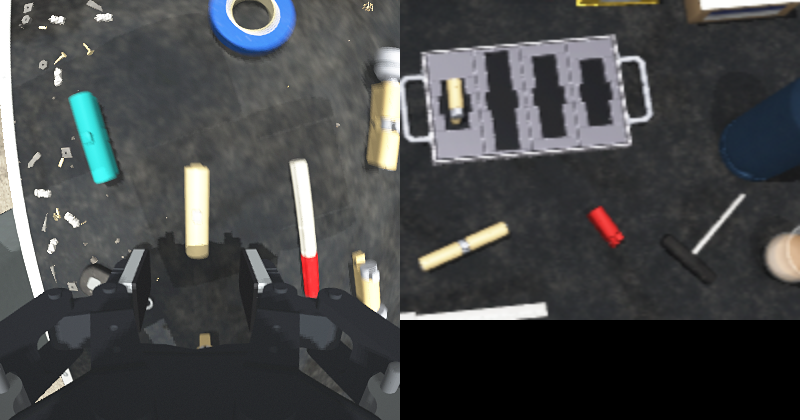

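apply_moves --deltas '[{"claw": 0, "delta_pos": [0.03, 0, -0.5], "roll": 0}, {"claw": 0, "delta_pos": [0, 0, -0.5], "roll": 0}, {"claw": 0, "delta_pos": [0, 0, -0.5], "roll": 0}, {"claw": 0, "delta_pos": [0, 0, -0.45], "roll": 0}, {"claw": 0, "delta_pos": [0, 0, 0], "roll": 0}]'

```text
time_s: 13.5
position: [0.4172, 0.2228, 0.023]
eef_rot: [[-0.006, 0.998, -0.066], [-0.002, -0.066, -0.998], [-1.0, -0.006, 0.002]]
ft_force: [-1.4, 0.0, 1.2]
finger_gap: 0.0426
```

apply_moves --deltas '[{"claw": 0.4, "delta_pos": [0, 0, 0], "roll": 0}, {"claw": 0.5, "delta_pos": [0, 0, 0], "roll": 0}, {"claw": 1, "delta_pos": [0, 0, 0], "roll": 0}, {"claw": 1, "delta_pos": [0, 0, 0], "roll": 0}, {"claw": 1, "delta_pos": [0, 0, 0], "roll": 0}]'

```text
time_s: 14.0
position: [0.4194, 0.224, 0.0267]
eef_rot: [[0.002, 0.998, -0.064], [0.0, -0.064, -0.998], [-1.0, 0.002, -0.0]]
ft_force: [-0.0, -0.9, 4.9]
finger_gap: 0.016
```

apply_moves --deltas '[{"claw": 1, "delta_pos": [0, 0, 0], "roll": 0}, {"claw": 1, "delta_pos": [0, 0, 0.2], "roll": 0}, {"claw": 1, "delta_pos": [0, 0, 0.4], "roll": 0}, {"claw": 1, "delta_pos": [0, 0, 0.6], "roll": 0}, {"claw": 1, "delta_pos": [0, 0, 0.6], "roll": 0}]'

```text
time_s: 14.5
position: [0.4182, 0.2239, 0.1168]
eef_rot: [[-0.002, 0.998, -0.064], [-0.0, -0.064, -0.998], [-1.0, -0.002, 0.0]]
ft_force: [0.6, -0.5, -2.4]
finger_gap: 0.0161
```

apply_moves --deltas '[{"claw": 1, "delta_pos": [0.2, -0.496, 0.2], "roll": -0.976}, {"claw": 1, "delta_pos": [0.2, -0.496, 0], "roll": -0.976}, {"claw": 1, "delta_pos": [0.2, -0.496, 0], "roll": -0.976}, {"claw": 1, "delta_pos": [0.2, -0.496, 0], "roll": -0.976}, {"claw": 1, "delta_pos": [0.2, -0.496, 0], "roll": -0.976}]'

```text
time_s: 15.0
position: [0.4689, 0.0992, 0.1263]
eef_rot: [[0.0, 0.918, -0.396], [0.0, -0.396, -0.918], [-1.0, -0.0, -0.0]]
ft_force: [0.3, 0.3, -1.6]
finger_gap: 0.0156
```

apply_moves --deltas '[{"claw": 1, "delta_pos": [0.2, -0.496, 0], "roll": -0.976}, {"claw": 1, "delta_pos": [0.2, -0.496, 0], "roll": -0.976}, {"claw": 1, "delta_pos": [0.2, -0.496, 0], "roll": -0.976}, {"claw": 1, "delta_pos": [0.2, -0.496, 0], "roll": -0.976}, {"claw": 1, "delta_pos": [0.2, -0.496, 0], "roll": -0.976}]'

```text
time_s: 15.5
position: [0.5188, -0.0248, 0.1261]
eef_rot: [[-0.0, 0.733, -0.681], [0.0, -0.681, -0.733], [-1.0, -0.001, 0.0]]
ft_force: [0.2, 0.0, -1.5]
finger_gap: 0.0158
```

apply_moves --deltas '[{"claw": 1, "delta_pos": [0.2, -0.496, 0], "roll": -0.976}, {"claw": 1, "delta_pos": [0.2, -0.496, 0], "roll": -0.976}, {"claw": 1, "delta_pos": [0.2, -0.496, 0], "roll": -0.976}, {"claw": 1, "delta_pos": [0.2, -0.496, 0], "roll": -0.976}, {"claw": 1, "delta_pos": [0.2, -0.496, 0], "roll": -0.976}]'

```text
time_s: 16.0
position: [0.5687, -0.1486, 0.126]
eef_rot: [[-0.001, 0.463, -0.886], [0.001, -0.886, -0.463], [-1.0, -0.001, 0.0]]
ft_force: [0.5, -0.1, -2.0]
finger_gap: 0.0159
```

apply_moves --deltas '[{"claw": 1, "delta_pos": [0.2, -0.496, 0], "roll": -0.976}, {"claw": 1, "delta_pos": [0.2, -0.496, 0], "roll": -0.976}, {"claw": 1, "delta_pos": [0.2, -0.496, 0], "roll": -0.976}, {"claw": 1, "delta_pos": [0.2, -0.496, 0], "roll": -0.976}, {"claw": 1, "delta_pos": [0.2, -0.496, 0], "roll": -0.976}]'

```text
time_s: 16.5
position: [0.6187, -0.2725, 0.1258]
eef_rot: [[-0.001, 0.14, -0.99], [0.001, -0.99, -0.14], [-1.0, -0.001, 0.001]]
ft_force: [0.0, -0.1, -2.3]
finger_gap: 0.0164
```

apply_moves --deltas '[{"claw": 1, "delta_pos": [0, 0, 0], "roll": 0}, {"claw": 1, "delta_pos": [0, 0, 0], "roll": 0}, {"claw": 1, "delta_pos": [0, 0, 0], "roll": 0}, {"claw": 1, "delta_pos": [0, 0, 0], "roll": 0}, {"claw": 1, "delta_pos": [0, 0, 0], "roll": 0}]'

```text
time_s: 17.0
position: [0.6187, -0.2709, 0.1259]
eef_rot: [[-0.001, 0.144, -0.99], [0.0, -0.99, -0.144], [-1.0, -0.001, 0.0]]
ft_force: [0.3, -0.2, -1.5]
finger_gap: 0.0158
```

apply_moves --deltas '[{"claw": 1, "delta_pos": [0, 0, -0.4], "roll": 0}, {"claw": 1, "delta_pos": [0, 0, -0.5], "roll": 0}, {"claw": 1, "delta_pos": [0, 0, -0.5], "roll": 0}, {"claw": 1, "delta_pos": [0, 0, -0.3], "roll": 0}, {"claw": 1, "delta_pos": [0, 0, -0.1], "roll": 0}]'

```text
time_s: 17.5
position: [0.6178, -0.2709, 0.0339]
eef_rot: [[-0.003, 0.144, -0.99], [0.002, -0.99, -0.144], [-1.0, -0.003, 0.003]]
ft_force: [-0.6, -0.3, -2.0]
finger_gap: 0.0158
```

apply_moves --deltas '[{"claw": 1, "delta_pos": [0, 0, -0.06], "roll": 0}, {"claw": 1, "delta_pos": [0, 0, -0.02], "roll": 0}, {"claw": 1, "delta_pos": [0, 0, 0], "roll": 0}, {"claw": 1, "delta_pos": [0, 0, 0], "roll": 0}, {"claw": 1, "delta_pos": [0, 0, 0], "roll": 0}]'

```text
time_s: 18.0
position: [0.6193, -0.2723, 0.0326]
eef_rot: [[0.001, 0.143, -0.99], [-0.001, -0.99, -0.143], [-1.0, 0.001, -0.001]]
ft_force: [0.1, -0.1, -2.9]
finger_gap: 0.0158
```

apply_moves --deltas '[{"claw": 1, "delta_pos": [0, 0, -0.02], "roll": 0}, {"claw": 1, "delta_pos": [0, 0, 0], "roll": 0}, {"claw": 1, "delta_pos": [0, 0, 0], "roll": 0}, {"claw": 1, "delta_pos": [0, 0, 0], "roll": 0}, {"claw": 1, "delta_pos": [0, 0, 0], "roll": 0}]'

```text
time_s: 18.5
position: [0.6193, -0.2722, 0.0318]
eef_rot: [[0.001, 0.143, -0.99], [-0.001, -0.99, -0.143], [-1.0, 0.001, -0.001]]
ft_force: [-0.8, 0.6, 4.8]
finger_gap: 0.0157
```

apply_moves --deltas '[{"claw": 0.4, "delta_pos": [0, 0, 0], "roll": 0}, {"claw": 0, "delta_pos": [0, 0, 0], "roll": 0}, {"claw": 0, "delta_pos": [0, 0, 0], "roll": 0}, {"claw": 0, "delta_pos": [0, 0, 0], "roll": 0}, {"claw": 0, "delta_pos": [0, 0, 0.3], "roll": 0}]'

```text
time_s: 19.0
position: [0.6173, -0.271, 0.0439]
eef_rot: [[-0.004, 0.143, -0.99], [0.003, -0.99, -0.143], [-1.0, -0.003, 0.004]]
ft_force: [-0.0, 0.3, 0.2]
finger_gap: 0.0427
```

apply_moves --deltas '[{"claw": 0, "delta_pos": [0, 0, 0.5], "roll": 0}, {"claw": 0, "delta_pos": [0, 0, 0.5], "roll": 0}, {"claw": 0, "delta_pos": [0, 0, 0.5], "roll": 0}, {"claw": 0, "delta_pos": [0, 0, 0.1], "roll": 0}, {"claw": 0, "delta_pos": [0, 0, 0], "roll": 0}]'

```text
time_s: 19.5
position: [0.6196, -0.2724, 0.1275]
eef_rot: [[0.003, 0.143, -0.99], [-0.002, -0.99, -0.143], [-1.0, 0.002, -0.002]]
ft_force: [-0.5, -0.0, -1.0]
finger_gap: 0.0425
```

apply_moves --deltas '[{"claw": 0, "delta_pos": [-0.201, 0.327, 0], "roll": 1}, {"claw": 0, "delta_pos": [-0.201, 0.327, 0], "roll": 1}, {"claw": 0, "delta_pos": [-0.201, 0.327, 0], "roll": 1}, {"claw": 0, "delta_pos": [-0.201, 0.327, 0], "roll": 1}, {"claw": 0, "delta_pos": [-0.201, 0.327, 0], "roll": 1}]'

```text
time_s: 20.0
position: [0.5671, -0.1891, 0.1242]
eef_rot: [[-0.003, 0.475, -0.88], [0.002, -0.88, -0.475], [-1.0, -0.003, 0.002]]
ft_force: [-0.3, 0.4, -1.2]
finger_gap: 0.0432
```

apply_moves --deltas '[{"claw": 0, "delta_pos": [-0.201, 0.327, 0], "roll": 1}, {"claw": 0, "delta_pos": [-0.201, 0.327, 0], "roll": 1}, {"claw": 0, "delta_pos": [-0.201, 0.327, 0], "roll": 1}, {"claw": 0, "delta_pos": [-0.201, 0.327, 0], "roll": 1}, {"claw": 0, "delta_pos": [-0.201, 0.327, 0], "roll": 1}]'

```text
time_s: 20.5
position: [0.5169, -0.1074, 0.1245]
eef_rot: [[-0.003, 0.748, -0.664], [0.001, -0.664, -0.748], [-1.0, -0.003, 0.001]]
ft_force: [0.6, 0.6, 0.5]
finger_gap: 0.0428
```

apply_moves --deltas '[{"claw": 0, "delta_pos": [-0.201, 0.327, 0], "roll": 1}, {"claw": 0, "delta_pos": [-0.201, 0.327, 0], "roll": 1}, {"claw": 0, "delta_pos": [-0.201, 0.327, 0], "roll": 1}, {"claw": 0, "delta_pos": [-0.201, 0.327, 0], "roll": 1}, {"claw": 0, "delta_pos": [-0.201, 0.327, 0], "roll": 1}]'

```text
time_s: 21.0
position: [0.4667, -0.0258, 0.1247]
eef_rot: [[-0.003, 0.93, -0.368], [0.001, -0.368, -0.93], [-1.0, -0.003, 0.0]]
ft_force: [0.5, 0.5, -0.9]
finger_gap: 0.0425
```

apply_moves --deltas '[{"claw": 0, "delta_pos": [-0.201, 0.327, 0], "roll": 1}, {"claw": 0, "delta_pos": [-0.201, 0.327, 0], "roll": 1}, {"claw": 0, "delta_pos": [-0.201, 0.327, 0], "roll": 1}, {"claw": 0, "delta_pos": [-0.201, 0.327, 0], "roll": 1}, {"claw": 0, "delta_pos": [-0.201, 0.327, 0], "roll": 1}]'

```text
time_s: 21.5
position: [0.4165, 0.0557, 0.1249]
eef_rot: [[-0.003, 1.0, -0.028], [0.0, -0.028, -1.0], [-1.0, -0.003, -0.0]]
ft_force: [0.7, 0.1, -0.4]
finger_gap: 0.0428
```

apply_moves --deltas '[{"claw": 0, "delta_pos": [0, 0, 0], "roll": 0.75}, {"claw": 0, "delta_pos": [0, 0, 0], "roll": 0}, {"claw": 0, "delta_pos": [0, 0, 0], "roll": 0}, {"claw": 0, "delta_pos": [0, 0, 0], "roll": 0}, {"claw": 0, "delta_pos": [0, 0, 0], "roll": 0}]'

```text
time_s: 22.0
position: [0.4181, 0.0547, 0.1256]
eef_rot: [[-0.0, 1.0, 0.021], [0.0, 0.021, -1.0], [-1.0, -0.0, -0.0]]
ft_force: [1.0, -0.2, -0.6]
finger_gap: 0.0429
```

Run:
```python
from h import *
p=cams.get_image("wrist");t=cams.get_image("top");P=cloud(t)
im=np.zeros((420,800,3),np.uint8);im[:,:400]=p["pixels"][:,80:480];im[:320,400:]=cv2.resize(t["pixels"][130:290,300:500],(400,320))
cv2.imwrite("pics/w4.png",im)
print(readout.get_state()["position"],roi(P,(.594,-.104),.045,.028,.05),roi(P,(.618,-.272),.05,.028,.05))
```

```text
[0.41807614 0.05472562 0.12574084] ([594.6, -103.0, 45.9, 15.8, 8.4], 135, array([36.9, 45.7])) ([619.4, -270.2, 67.0, 18.3, 7.5], 211, array([36.3, 44.5]))
```

View pics/w4.png

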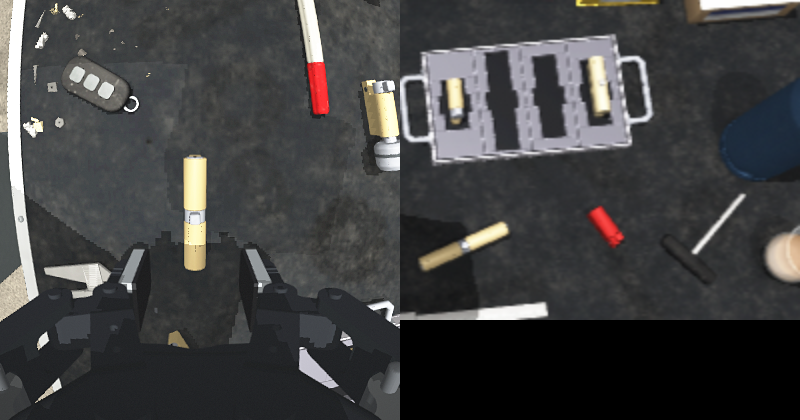

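apply_moves --deltas '[{"claw": 0, "delta_pos": [0, 0, -0.5], "roll": 0}, {"claw": 0, "delta_pos": [0, 0, -0.5], "roll": 0}, {"claw": 0, "delta_pos": [0, 0, -0.5], "roll": 0}, {"claw": 0, "delta_pos": [0, 0, -0.5], "roll": 0}, {"claw": 0, "delta_pos": [0, 0, 0], "roll": 0}]'

```text
time_s: 22.6
position: [0.4167, 0.0549, 0.0237]
eef_rot: [[-0.005, 1.0, 0.021], [0.001, 0.021, -1.0], [-1.0, -0.005, -0.001]]
ft_force: [-0.3, -0.2, 0.0]
finger_gap: 0.0427
```

apply_moves --deltas '[{"claw": 0.4, "delta_pos": [0, 0, 0], "roll": 0}, {"claw": 0.5, "delta_pos": [0, 0, 0], "roll": 0}, {"claw": 1, "delta_pos": [0, 0, 0], "roll": 0}, {"claw": 1, "delta_pos": [0, 0, 0], "roll": 0}, {"claw": 1, "delta_pos": [0, 0, 0], "roll": 0}]'

```text
time_s: 23.1
position: [0.4185, 0.0549, 0.0269]
eef_rot: [[0.002, 1.0, 0.022], [-0.0, 0.022, -1.0], [-1.0, 0.002, 0.0]]
ft_force: [-1.4, 0.6, 8.0]
finger_gap: 0.0149
```

apply_moves --deltas '[{"claw": 1, "delta_pos": [0, 0, 0], "roll": 0}, {"claw": 1, "delta_pos": [0, 0, 0.2], "roll": 0}, {"claw": 1, "delta_pos": [0, 0, 0.4], "roll": 0}, {"claw": 1, "delta_pos": [0, 0, 0.6], "roll": 0}, {"claw": 1, "delta_pos": [0, 0, 0.6], "roll": 0}]'

```text
time_s: 23.6
position: [0.4172, 0.0551, 0.1171]
eef_rot: [[-0.001, 1.0, 0.022], [0.0, 0.022, -1.0], [-1.0, -0.001, -0.0]]
ft_force: [0.0, -0.4, -2.8]
finger_gap: 0.0147
```

apply_moves --deltas '[{"claw": 1, "delta_pos": [0.192, -0.271, 0.2], "roll": -1}, {"claw": 1, "delta_pos": [0.192, -0.271, 0], "roll": -1}, {"claw": 1, "delta_pos": [0.192, -0.271, 0], "roll": -1}, {"claw": 1, "delta_pos": [0.192, -0.271, 0], "roll": -1}, {"claw": 1, "delta_pos": [0.192, -0.271, 0], "roll": -1}]'

```text
time_s: 24.1
position: [0.4658, -0.0131, 0.1265]
eef_rot: [[0.0, 0.946, -0.324], [0.0, -0.324, -0.946], [-1.0, -0.0, -0.0]]
ft_force: [0.2, 0.5, -1.8]
finger_gap: 0.0145
```

apply_moves --deltas '[{"claw": 1, "delta_pos": [0.192, -0.271, 0], "roll": -1}, {"claw": 1, "delta_pos": [0.192, -0.271, 0], "roll": -1}, {"claw": 1, "delta_pos": [0.192, -0.271, 0], "roll": -1}, {"claw": 1, "delta_pos": [0.192, -0.271, 0], "roll": -1}, {"claw": 1, "delta_pos": [0.192, -0.271, 0], "roll": -1}]'

```text
time_s: 24.6
position: [0.5136, -0.0808, 0.1263]
eef_rot: [[-0.001, 0.778, -0.628], [0.0, -0.628, -0.778], [-1.0, -0.001, 0.0]]
ft_force: [0.7, 0.2, -2.3]
finger_gap: 0.0147
```

apply_moves --deltas '[{"claw": 1, "delta_pos": [0.192, -0.271, 0], "roll": -1}, {"claw": 1, "delta_pos": [0.192, -0.271, 0], "roll": -1}, {"claw": 1, "delta_pos": [0.192, -0.271, 0], "roll": -1}, {"claw": 1, "delta_pos": [0.192, -0.271, 0], "roll": -1}, {"claw": 1, "delta_pos": [0.192, -0.271, 0], "roll": -1}]'

```text
time_s: 25.1
position: [0.5615, -0.1484, 0.1262]
eef_rot: [[-0.001, 0.516, -0.856], [0.001, -0.856, -0.516], [-1.0, -0.001, 0.001]]
ft_force: [0.4, 0.6, -3.1]
finger_gap: 0.0149
```

apply_moves --deltas '[{"claw": 1, "delta_pos": [0.192, -0.271, 0], "roll": -1}, {"claw": 1, "delta_pos": [0.192, -0.271, 0], "roll": -1}, {"claw": 1, "delta_pos": [0.192, -0.271, 0], "roll": -1}, {"claw": 1, "delta_pos": [0.192, -0.271, 0], "roll": -1}, {"claw": 1, "delta_pos": [0.192, -0.271, 0], "roll": -1}]'

```text
time_s: 25.6
position: [0.6095, -0.216, 0.1261]
eef_rot: [[-0.001, 0.192, -0.981], [0.001, -0.981, -0.192], [-1.0, -0.001, 0.001]]
ft_force: [-0.1, 0.6, -1.8]
finger_gap: 0.0145
```

apply_moves --deltas '[{"claw": 1, "delta_pos": [0, 0, 0], "roll": -0.75}, {"claw": 1, "delta_pos": [0, 0, 0], "roll": 0}, {"claw": 1, "delta_pos": [0, 0, 0], "roll": 0}, {"claw": 1, "delta_pos": [0, 0, 0], "roll": 0}, {"claw": 1, "delta_pos": [0, 0, 0], "roll": 0}]'

```text
time_s: 26.1
position: [0.6096, -0.2155, 0.1259]
eef_rot: [[-0.0, 0.144, -0.99], [0.0, -0.99, -0.144], [-1.0, -0.0, 0.0]]
ft_force: [0.0, -0.1, -3.2]
finger_gap: 0.0147
```

Run:
```python
from h import *
p=cams.get_image("wrist");t=cams.get_image("side")
im=np.zeros((420,800,3),np.uint8);im[:,:400]=p["pixels"][:,80:480];im[:400,400:]=cv2.resize(t["pixels"][160:320,220:380],(400,400))
cv2.imwrite("pics/w5.png",im)
```

```text
(no output)
```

View pics/w5.png

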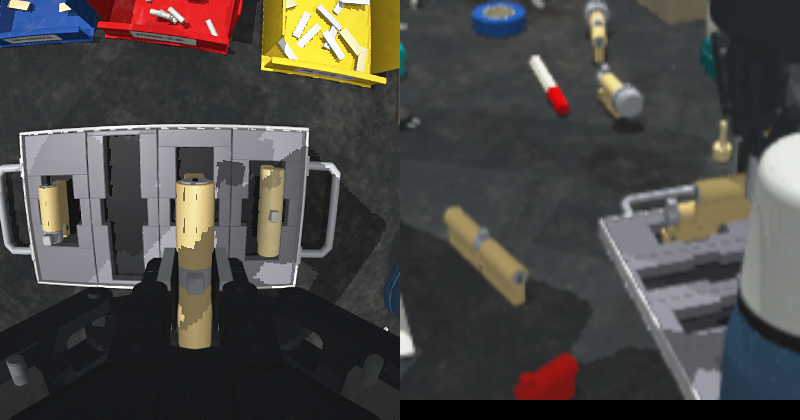

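apply_moves --deltas '[{"claw": 1, "delta_pos": [0, 0, -0.4], "roll": 0}, {"claw": 1, "delta_pos": [0, 0, -0.5], "roll": 0}, {"claw": 1, "delta_pos": [0, 0, -0.5], "roll": 0}, {"claw": 1, "delta_pos": [0, 0, -0.3], "roll": 0}, {"claw": 1, "delta_pos": [0, 0, -0.1], "roll": 0}]'

```text
time_s: 26.7
position: [0.6088, -0.2154, 0.0339]
eef_rot: [[-0.003, 0.143, -0.99], [0.002, -0.99, -0.143], [-1.0, -0.002, 0.003]]
ft_force: [-0.1, -0.1, -1.4]
finger_gap: 0.0146
```

apply_moves --deltas '[{"claw": 1, "delta_pos": [0, 0, -0.06], "roll": 0}, {"claw": 1, "delta_pos": [0, 0, 0], "roll": 0}, {"claw": 1, "delta_pos": [0, 0, 0], "roll": 0}, {"claw": 1, "delta_pos": [0, 0, 0], "roll": 0}, {"claw": 1, "delta_pos": [0, 0, 0], "roll": 0}]'

```text
time_s: 27.2
position: [0.6103, -0.2162, 0.0336]
eef_rot: [[0.001, 0.143, -0.99], [-0.001, -0.99, -0.143], [-1.0, 0.001, -0.001]]
ft_force: [0.8, -0.4, -1.6]
finger_gap: 0.0151
```

apply_moves --deltas '[{"claw": 1, "delta_pos": [0, 0, -0.02], "roll": 0}, {"claw": 1, "delta_pos": [0, 0, 0], "roll": 0}, {"claw": 1, "delta_pos": [0, 0, 0], "roll": 0}, {"claw": 1, "delta_pos": [0, 0, 0], "roll": 0}, {"claw": 1, "delta_pos": [0, 0, 0], "roll": 0}]'

```text
time_s: 27.7
position: [0.6101, -0.2161, 0.0321]
eef_rot: [[0.001, 0.143, -0.99], [-0.0, -0.99, -0.143], [-1.0, 0.0, -0.0]]
ft_force: [0.1, -1.1, 0.3]
finger_gap: 0.0151
```

apply_moves --deltas '[{"claw": 1, "delta_pos": [0, 0, -0.02], "roll": 0}, {"claw": 1, "delta_pos": [0, 0, 0], "roll": 0}, {"claw": 1, "delta_pos": [0, 0, 0], "roll": 0}, {"claw": 1, "delta_pos": [0, 0, 0], "roll": 0}, {"claw": 1, "delta_pos": [0, 0, 0], "roll": 0}]'

```text
time_s: 28.2
position: [0.6102, -0.2161, 0.032]
eef_rot: [[0.001, 0.143, -0.99], [-0.0, -0.99, -0.143], [-1.0, 0.0, -0.001]]
ft_force: [-0.5, 1.0, 6.4]
finger_gap: 0.0147
```

apply_moves --deltas '[{"claw": 0.4, "delta_pos": [0, 0, 0], "roll": 0}, {"claw": 0, "delta_pos": [0, 0, 0], "roll": 0}, {"claw": 0, "delta_pos": [0, 0, 0], "roll": 0}, {"claw": 0, "delta_pos": [0, 0, 0], "roll": 0}, {"claw": 0, "delta_pos": [0, 0, 0.3], "roll": 0}]'

```text
time_s: 28.7
position: [0.6083, -0.2152, 0.0441]
eef_rot: [[-0.004, 0.143, -0.99], [0.002, -0.99, -0.143], [-1.0, -0.003, 0.004]]
ft_force: [-1.7, 0.4, 0.5]
finger_gap: 0.0429
```

apply_moves --deltas '[{"claw": 0, "delta_pos": [0, 0, 0.5], "roll": 0}, {"claw": 0, "delta_pos": [0, 0, 0.5], "roll": 0}, {"claw": 0, "delta_pos": [0, 0, 0.5], "roll": 0}, {"claw": 0, "delta_pos": [0, 0, 0.1], "roll": 0}, {"claw": 0, "delta_pos": [0, 0, 0], "roll": 0}]'

```text
time_s: 29.2
position: [0.6106, -0.2164, 0.1274]
eef_rot: [[0.003, 0.143, -0.99], [-0.002, -0.99, -0.143], [-1.0, 0.002, -0.002]]
ft_force: [0.3, -0.3, 0.9]
finger_gap: 0.0429
```

apply_moves --deltas '[{"claw": 0, "delta_pos": [-0.15, 0.078, 0], "roll": 1}, {"claw": 0, "delta_pos": [-0.15, 0.078, 0], "roll": 1}, {"claw": 0, "delta_pos": [-0.15, 0.078, 0], "roll": 1}, {"claw": 0, "delta_pos": [-0.15, 0.078, 0], "roll": 1}, {"claw": 0, "delta_pos": [-0.15, 0.078, 0], "roll": 1}]'

```text
time_s: 29.7
position: [0.571, -0.1958, 0.1241]
eef_rot: [[-0.003, 0.476, -0.88], [0.002, -0.88, -0.476], [-1.0, -0.003, 0.002]]
ft_force: [-0.9, 0.6, -0.2]
finger_gap: 0.0429
```

apply_moves --deltas '[{"claw": 0, "delta_pos": [-0.15, 0.078, 0], "roll": 1}, {"claw": 0, "delta_pos": [-0.15, 0.078, 0], "roll": 1}, {"claw": 0, "delta_pos": [-0.15, 0.078, 0], "roll": 1}, {"claw": 0, "delta_pos": [-0.15, 0.078, 0], "roll": 1}, {"claw": 0, "delta_pos": [-0.15, 0.078, 0], "roll": 1}]'

```text
time_s: 30.2
position: [0.5336, -0.1763, 0.1243]
eef_rot: [[-0.003, 0.748, -0.664], [0.002, -0.664, -0.748], [-1.0, -0.003, 0.001]]
ft_force: [0.7, 1.0, 0.1]
finger_gap: 0.0427
```

apply_moves --deltas '[{"claw": 0, "delta_pos": [-0.15, 0.078, 0], "roll": 1}, {"claw": 0, "delta_pos": [-0.15, 0.078, 0], "roll": 1}, {"claw": 0, "delta_pos": [-0.15, 0.078, 0], "roll": 1}, {"claw": 0, "delta_pos": [-0.15, 0.078, 0], "roll": 1}, {"claw": 0, "delta_pos": [-0.15, 0.078, 0], "roll": 1}]'

```text
time_s: 30.7
position: [0.4961, -0.1568, 0.1245]
eef_rot: [[-0.003, 0.93, -0.368], [0.002, -0.368, -0.93], [-1.0, -0.003, -0.0]]
ft_force: [-0.7, -0.4, -0.1]
finger_gap: 0.0425
```

apply_moves --deltas '[{"claw": 0, "delta_pos": [-0.15, 0.078, 0], "roll": 1}, {"claw": 0, "delta_pos": [-0.15, 0.078, 0], "roll": 1}, {"claw": 0, "delta_pos": [-0.15, 0.078, 0], "roll": 1}, {"claw": 0, "delta_pos": [-0.15, 0.078, 0], "roll": 1}, {"claw": 0, "delta_pos": [-0.15, 0.078, 0], "roll": 1}]'

```text
time_s: 31.2
position: [0.4587, -0.1373, 0.1246]
eef_rot: [[-0.003, 1.0, -0.028], [0.001, -0.028, -1.0], [-1.0, -0.003, -0.001]]
ft_force: [-0.6, 0.5, -0.5]
finger_gap: 0.0427
```

apply_moves --deltas '[{"claw": 0, "delta_pos": [-0.15, 0.078, 0], "roll": 1}, {"claw": 0, "delta_pos": [-0.15, 0.078, 0], "roll": 1}, {"claw": 0, "delta_pos": [-0.15, 0.078, 0], "roll": 1}, {"claw": 0, "delta_pos": [-0.15, 0.078, 0], "roll": 1}, {"claw": 0, "delta_pos": [-0.15, 0.078, 0], "roll": 1}]'

```text
time_s: 31.7
position: [0.4212, -0.1178, 0.1248]
eef_rot: [[-0.002, 0.949, 0.316], [0.001, 0.316, -0.949], [-1.0, -0.002, -0.002]]
ft_force: [-0.1, -0.1, -0.2]
finger_gap: 0.0425
```

apply_moves --deltas '[{"claw": 0, "delta_pos": [0, 0, 0], "roll": 1}, {"claw": 0, "delta_pos": [0, 0, 0], "roll": 1}, {"claw": 0, "delta_pos": [0, 0, 0], "roll": 0.1}, {"claw": 0, "delta_pos": [0, 0, 0], "roll": 0}, {"claw": 0, "delta_pos": [0, 0, 0], "roll": 0}]'

```text
time_s: 32.2
position: [0.4222, -0.1184, 0.1254]
eef_rot: [[-0.001, 0.894, 0.447], [0.001, 0.447, -0.894], [-1.0, -0.001, -0.001]]
ft_force: [0.7, -0.2, 0.5]
finger_gap: 0.0428
```

Run:
```python
from h import *
p=cams.get_image("wrist");t=cams.get_image("top");P=cloud(t)
im=np.zeros((420,800,3),np.uint8);im[:,:400]=p["pixels"][:,80:480];im[:320,400:]=cv2.resize(t["pixels"][130:290,300:500],(400,320))
cv2.imwrite("pics/w6.png",im)
print(readout.get_state()["position"],roi(P,(.61,-.216),.06,.028,.05),roi(P,(.618,-.272),.05,.028,.05))
```

```text
[ 0.42232568 -0.11845259  0.12560938] ([612.6, -240.6, 86.1, 68.3, 8.4], 395, array([36.6, 45.8])) ([613.8, -265.7, 60.9, 60.8, 43.7], 210, array([36.6, 44.5]))
```

View pics/w6.png

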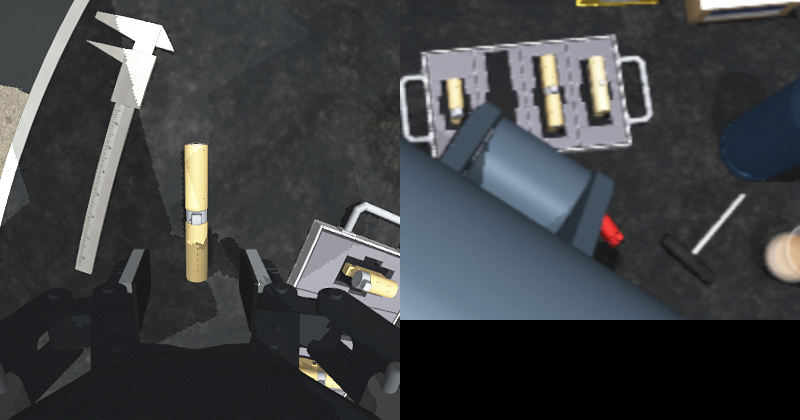

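apply_moves --deltas '[{"claw": 0, "delta_pos": [0, 0, -0.5], "roll": 0}, {"claw": 0, "delta_pos": [0, 0, -0.5], "roll": 0}, {"claw": 0, "delta_pos": [0, 0, -0.5], "roll": 0}, {"claw": 0, "delta_pos": [0, 0, -0.5], "roll": 0}, {"claw": 0, "delta_pos": [0, 0, 0], "roll": 0}]'

```text
time_s: 32.8
position: [0.4211, -0.1179, 0.0236]
eef_rot: [[-0.005, 0.894, 0.448], [0.003, 0.448, -0.894], [-1.0, -0.003, -0.004]]
ft_force: [-0.6, 0.7, 0.2]
finger_gap: 0.0426
```

apply_moves --deltas '[{"claw": 0.4, "delta_pos": [0, 0, 0], "roll": 0}, {"claw": 0.5, "delta_pos": [0, 0, 0], "roll": 0}, {"claw": 1, "delta_pos": [0, 0, 0], "roll": 0}, {"claw": 1, "delta_pos": [0, 0, 0], "roll": 0}, {"claw": 1, "delta_pos": [0, 0, 0], "roll": 0}]'

```text
time_s: 33.3
position: [0.4231, -0.1188, 0.027]
eef_rot: [[0.002, 0.894, 0.449], [-0.001, 0.449, -0.894], [-1.0, 0.001, 0.002]]
ft_force: [0.5, 0.2, 7.8]
finger_gap: 0.0145
```

apply_moves --deltas '[{"claw": 1, "delta_pos": [0, 0, 0], "roll": 0}, {"claw": 1, "delta_pos": [0, 0, 0.2], "roll": 0}, {"claw": 1, "delta_pos": [0, 0, 0.4], "roll": 0}, {"claw": 1, "delta_pos": [0, 0, 0.6], "roll": 0}, {"claw": 1, "delta_pos": [0, 0, 0.6], "roll": 0}]'

```text
time_s: 33.8
position: [0.4216, -0.1181, 0.1169]
eef_rot: [[-0.002, 0.894, 0.448], [0.001, 0.448, -0.894], [-1.0, -0.001, -0.002]]
ft_force: [0.5, -1.1, -2.5]
finger_gap: 0.015
```

apply_moves --deltas '[{"claw": 1, "delta_pos": [0.143, -0.034, 0.2], "roll": -1}, {"claw": 1, "delta_pos": [0.143, -0.034, 0], "roll": -1}, {"claw": 1, "delta_pos": [0.143, -0.034, 0], "roll": -1}, {"claw": 1, "delta_pos": [0.143, -0.034, 0], "roll": -1}, {"claw": 1, "delta_pos": [0.143, -0.034, 0], "roll": -1}]'

```text
time_s: 34.3
position: [0.4578, -0.1267, 0.1263]
eef_rot: [[-0.001, 0.994, 0.113], [0.0, 0.113, -0.994], [-1.0, -0.001, -0.0]]
ft_force: [-0.0, -0.0, -2.6]
finger_gap: 0.0148
```

apply_moves --deltas '[{"claw": 1, "delta_pos": [0.143, -0.034, 0], "roll": -1}, {"claw": 1, "delta_pos": [0.143, -0.034, 0], "roll": -1}, {"claw": 1, "delta_pos": [0.143, -0.034, 0], "roll": -1}, {"claw": 1, "delta_pos": [0.143, -0.034, 0], "roll": -1}, {"claw": 1, "delta_pos": [0.143, -0.034, 0], "roll": -1}]'

```text
time_s: 34.8
position: [0.4934, -0.1351, 0.1261]
eef_rot: [[-0.001, 0.972, -0.234], [0.001, -0.234, -0.972], [-1.0, -0.001, -0.0]]
ft_force: [0.2, -0.0, -2.5]
finger_gap: 0.0149
```

apply_moves --deltas '[{"claw": 1, "delta_pos": [0.143, -0.034, 0], "roll": -1}, {"claw": 1, "delta_pos": [0.143, -0.034, 0], "roll": -1}, {"claw": 1, "delta_pos": [0.143, -0.034, 0], "roll": -1}, {"claw": 1, "delta_pos": [0.143, -0.034, 0], "roll": -1}, {"claw": 1, "delta_pos": [0.143, -0.034, 0], "roll": -1}]'

```text
time_s: 35.3
position: [0.5291, -0.1436, 0.1261]
eef_rot: [[-0.001, 0.834, -0.552], [0.001, -0.552, -0.834], [-1.0, -0.001, 0.0]]
ft_force: [0.0, 0.6, -2.2]
finger_gap: 0.015
```

apply_moves --deltas '[{"claw": 1, "delta_pos": [0.143, -0.034, 0], "roll": -1}, {"claw": 1, "delta_pos": [0.143, -0.034, 0], "roll": -1}, {"claw": 1, "delta_pos": [0.143, -0.034, 0], "roll": -1}, {"claw": 1, "delta_pos": [0.143, -0.034, 0], "roll": -1}, {"claw": 1, "delta_pos": [0.143, -0.034, 0], "roll": -1}]'

```text
time_s: 35.8
position: [0.5647, -0.1521, 0.126]
eef_rot: [[-0.002, 0.594, -0.804], [0.001, -0.804, -0.594], [-1.0, -0.001, 0.001]]
ft_force: [0.3, -0.2, -2.4]
finger_gap: 0.0146
```

apply_moves --deltas '[{"claw": 1, "delta_pos": [0.143, -0.034, 0], "roll": -1}, {"claw": 1, "delta_pos": [0.143, -0.034, 0], "roll": -1}, {"claw": 1, "delta_pos": [0.143, -0.034, 0], "roll": -1}, {"claw": 1, "delta_pos": [0.143, -0.034, 0], "roll": -1}, {"claw": 1, "delta_pos": [0.143, -0.034, 0], "roll": -1}]'

```text
time_s: 36.3
position: [0.6004, -0.1606, 0.1259]
eef_rot: [[-0.002, 0.283, -0.959], [0.001, -0.959, -0.283], [-1.0, -0.001, 0.001]]
ft_force: [-0.8, -0.8, -2.8]
finger_gap: 0.0146
```

apply_moves --deltas '[{"claw": 1, "delta_pos": [0, 0, 0], "roll": -1}, {"claw": 1, "delta_pos": [0, 0, 0], "roll": -1}, {"claw": 1, "delta_pos": [0, 0, 0], "roll": -0.1}, {"claw": 1, "delta_pos": [0, 0, 0], "roll": 0}, {"claw": 1, "delta_pos": [0, 0, 0], "roll": 0}]'

```text
time_s: 36.8
position: [0.6008, -0.1609, 0.1259]
eef_rot: [[-0.0, 0.144, -0.99], [0.0, -0.99, -0.144], [-1.0, -0.0, 0.0]]
ft_force: [1.1, 0.3, -1.9]
finger_gap: 0.015
```

Run:
```python
from h import *
p=cams.get_image("wrist")
cv2.imwrite("pics/w7.png",p["pixels"][80:,80:480])
```

```text
(no output)
```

View pics/w7.png

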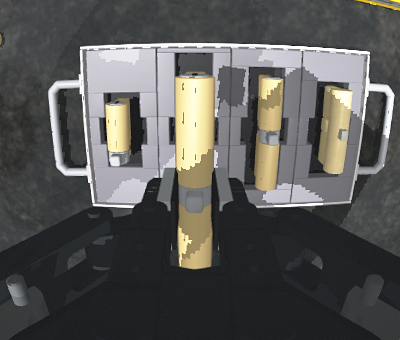

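apply_moves --deltas '[{"claw": 1, "delta_pos": [0, 0, -0.4], "roll": 0}, {"claw": 1, "delta_pos": [0, 0, -0.5], "roll": 0}, {"claw": 1, "delta_pos": [0, 0, -0.5], "roll": 0}, {"claw": 1, "delta_pos": [0, 0, -0.3], "roll": 0}, {"claw": 1, "delta_pos": [0, 0, -0.1], "roll": 0}]'

```text
time_s: 37.35
position: [0.6, -0.1605, 0.034]
eef_rot: [[-0.003, 0.144, -0.99], [0.001, -0.99, -0.144], [-1.0, -0.002, 0.003]]
ft_force: [-0.4, 0.5, -2.5]
finger_gap: 0.0149
```

apply_moves --deltas '[{"claw": 1, "delta_pos": [0, 0, -0.06], "roll": 0}, {"claw": 1, "delta_pos": [0, 0, -0.02], "roll": 0}, {"claw": 1, "delta_pos": [0, 0, 0], "roll": 0}, {"claw": 1, "delta_pos": [0, 0, 0], "roll": 0}, {"claw": 1, "delta_pos": [0, 0, 0], "roll": 0}]'

```text
time_s: 37.85
position: [0.6016, -0.1612, 0.0326]
eef_rot: [[0.001, 0.143, -0.99], [-0.001, -0.99, -0.143], [-1.0, 0.001, -0.001]]
ft_force: [0.1, -0.4, -3.2]
finger_gap: 0.0148
```

apply_moves --deltas '[{"claw": 1, "delta_pos": [0, 0, -0.02], "roll": 0}, {"claw": 1, "delta_pos": [0, 0, 0], "roll": 0}, {"claw": 1, "delta_pos": [0, 0, 0], "roll": 0}, {"claw": 1, "delta_pos": [0, 0, 0], "roll": 0}, {"claw": 1, "delta_pos": [0, 0, 0], "roll": 0}]'

```text
time_s: 38.35
position: [0.6016, -0.1612, 0.032]
eef_rot: [[0.001, 0.143, -0.99], [-0.001, -0.99, -0.143], [-1.0, 0.001, -0.001]]
ft_force: [-1.7, 1.2, 5.9]
finger_gap: 0.0149
```

Contact. Release, lift clear and move aside for a final look.

apply_moves --deltas '[{"claw": 0.4, "delta_pos": [0, 0, 0], "roll": 0}, {"claw": 0, "delta_pos": [0, 0, 0], "roll": 0}, {"claw": 0, "delta_pos": [0, 0, 0], "roll": 0}, {"claw": 0, "delta_pos": [0, 0, 0], "roll": 0}, {"claw": 0, "delta_pos": [0, 0, 0.3], "roll": 0}]'

```text
time_s: 38.85
position: [0.5996, -0.1603, 0.0443]
eef_rot: [[-0.004, 0.143, -0.99], [0.002, -0.99, -0.143], [-1.0, -0.003, 0.004]]
ft_force: [0.5, 0.6, 0.1]
finger_gap: 0.0427
```

apply_moves --deltas '[{"claw": 0, "delta_pos": [0, 0, 0.5], "roll": 0}, {"claw": 0, "delta_pos": [0, 0, 0.5], "roll": 0}, {"claw": 0, "delta_pos": [0, 0, 0.5], "roll": 0}, {"claw": 0, "delta_pos": [0, 0, 0.5], "roll": 0}, {"claw": 0, "delta_pos": [0, 0, 0.4], "roll": 0}]'

```text
time_s: 39.35
position: [0.6017, -0.1613, 0.1686]
eef_rot: [[0.002, 0.143, -0.99], [-0.001, -0.99, -0.143], [-1.0, 0.001, -0.002]]
ft_force: [0.1, 0.2, -0.4]
finger_gap: 0.043
```

apply_moves --deltas '[{"claw": 0, "delta_pos": [-0.4, 0.5, 0], "roll": 0}, {"claw": 0, "delta_pos": [-0.4, 0.5, 0], "roll": 0}, {"claw": 0, "delta_pos": [-0.4, 0.5, 0], "roll": 0}, {"claw": 0, "delta_pos": [-0.4, 0.5, 0], "roll": 0}, {"claw": 0, "delta_pos": [-0.4, 0.5, 0], "roll": 0}]'

```text
time_s: 39.85
position: [0.5005, -0.0352, 0.1669]
eef_rot: [[0.001, 0.143, -0.99], [-0.0, -0.99, -0.143], [-1.0, 0.001, -0.001]]
ft_force: [0.2, 0.1, 0.0]
finger_gap: 0.0427
```

apply_moves --deltas '[{"claw": 0, "delta_pos": [0, 0.5, 0], "roll": 0}, {"claw": 0, "delta_pos": [0, 0.5, 0], "roll": 0}, {"claw": 0, "delta_pos": [0, 0.3, 0], "roll": 0}, {"claw": 0, "delta_pos": [0, 0, 0], "roll": 0}, {"claw": 0, "delta_pos": [0, 0, 0], "roll": 0}]'

```text
time_s: 40.35
position: [0.5015, 0.0289, 0.1665]
eef_rot: [[0.001, 0.144, -0.99], [-0.001, -0.99, -0.144], [-1.0, 0.001, -0.001]]
ft_force: [0.7, -0.3, 0.1]
finger_gap: 0.0427
```

Run:
```python
from h import *
t=cams.get_image("top");P=cloud(t);s=cams.get_image("side")
im=np.zeros((600,800,3),np.uint8);im[:,:400]=cv2.resize(s["pixels"][120:360,220:380],(400,600));im[:320,400:]=cv2.resize(t["pixels"][130:290,300:500],(400,320));im[320:,400:]=cv2.resize(t["pixels"],(400,280))
cv2.imwrite("pics/f.png",im)
d=np.array([np.cos(np.radians(8.2)),np.sin(np.radians(8.2))])
for n,c in[("45",(.5935,-.1041)),("105",(.6013,-.1603)),("85",(.6101,-.2161)),("66",(.618,-.2717))]:
    e=P[...,:2]-np.array(c);u=e@d;v=e@np.array([-d[1],d[0]])
    m=(abs(u)<.065)&(abs(v)<.02)&(P[...,2]>.028)&(P[...,2]<.06);Q=P[m]*1000
    (cx,cy),(w,h),a=cv2.minAreaRect(Q[:,:2].astype(np.float32))
    print(n,"off u %.1f v %.1f"%(((np.array([cx,cy])/1000-c)@d)*1000,((np.array([cx,cy])/1000-c)@[-d[1],d[0]])*1000),round(w,1),round(h,1),round(a,1),np.percentile(Q[:,2],[50,98]).round(1))
```

```text
45 off u 0.4 v 1.0 44.5 16.6 7.6 [37.1 45.9]
105 off u -0.2 v -1.0 106.9 16.9 8.6 [36.5 43.4]
85 off u -1.2 v 1.4 87.3 16.4 7.7 [37.2 44.8]
66 off u 1.4 v 0.6 66.4 17.5 7.6 [36.8 42.9]
```

View pics/f.png

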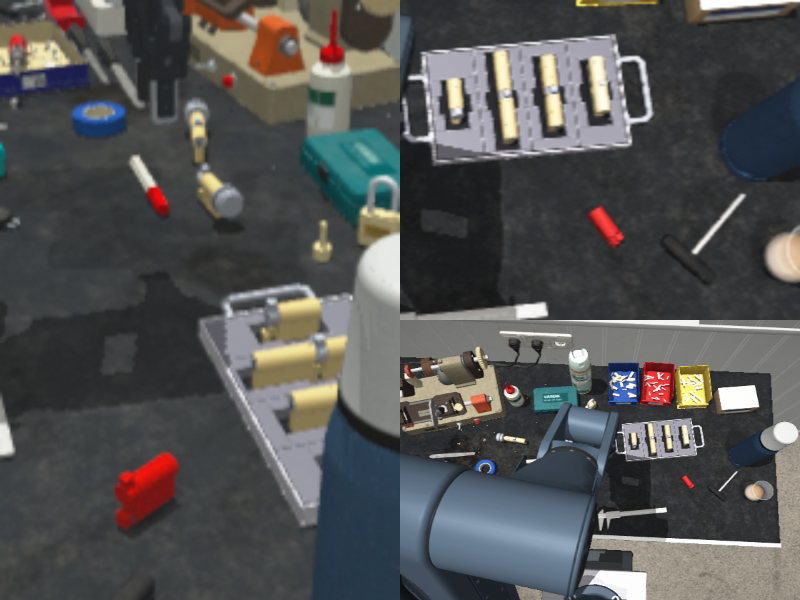

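All four stand centred in their matching nests; their tops are about 5 mm higher than on the bench, so they sit on the recess floors. The knob cylinders and look-alikes have not moved.

```bash
python3 -c "
from cell import job; print(job.close_job())"
```

```text
the job is handed in; nothing more can be done
None
```

All four key-operated cylinders (45, 66, 85 and 105 mm) now stand upright in their matching nests, and the job is handed in. It took about 40 s of the 102 s allowed.

- **Position:** in the last top-camera measurement each cylinder sat within 1.5 mm of its recess centre. Each lay within about 1° of the recess axis.
- **Seating:** their tops read about 5 mm higher than on the bench, which matches the recess floor height. Each also showed floor contact of roughly 5–12 N before I released it.
- **Left alone:** the last side picture shows both knob cylinders and the red look-alike where they were. I did not touch the turquoise look-alike; it was hidden or cut off in the last pictures, so I did not recheck it.
- **Not confirmed by side view:** the thermos hid the 66 mm nest from the side camera, so that placement rests on the top view and the contact force.

No check failed. The only oddity was that the gripper read about 15–16 mm on barrels stated as 16–17 mm, and every grip held.

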